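# Clamp a bar with the tab-lock cam knob

### The job

Lay the loose square timber bar down flat in the clamping board, between the fence and the jaw, along the fence and about centred on it. Then pinch the knob's two release tabs together (gently, they are plastic) and turn the knob clockwise until the jaw presses the bar on the fence with about 14 N: firm, but never above 25 N, which would bruise the soft wood. Let the tabs spring fully out again, so that the knob is locked and the bar stays clamped, and leave the other things on the bench as they are.

Things in the scene. Friction and masses are not known exactly. Their poses are not given: they have to be found in the camera images.
- clamp_board: Plywood clamping board screwed to the bench, 180 x 250 x 18 mm. Origin on the bench under its centre, z up, x along the fence, +y from knob to fence. Knob axis at y = -70 mm; fence face at y = 88. Between them a sprung steel jaw, 80 mm wide, top 32 mm over the bench; its cork face stands open somewhere at y = 33 to 49 (how far its rod is screwed out is not known). The bar lies on the board's top.
- fence: Wooden strip 165 x 24 x 12 mm fixed along one edge of the board. Origin at the centre of its underside (18 mm above the bench), x along its length; its working face looks to -y, 12 mm from the origin; its top is 30 mm above the bench.
- knob_grip (a point): Point on the knob's upright axis, 60 mm above the bench, half-way up the tabs. Black bar knob, 76 mm long along x, 26 mm thick, top 78 mm above the bench. On its two flat sides, at +y and -y, a ribbed tab 20 mm wide, 46 to 74 mm above the bench; tabs measure 62 mm over their outer faces at rest. The y axis is the pinch line and turns with the knob. Below: steel toothed ring, radius 52 mm, top at 40 mm.
- knob (a joint): Turn of the knob, rad: 0 at the start (jaw fully back), grows clockwise seen from above, ends at 1.5. Teeth hold it (a notch every 0.157) unless both tabs are in. The jaw advances 20 mm per rad. With the bar on the fence it touches somewhere from 0.4 to 1.2: the load then jumps to 4 N and grows 4 N per 0.1 rad. Torque on the knob: about 0.02 N m per N of load, plus 0.02 of friction.
- tab_a (a joint): Travel in m of the release tab on the +y side of the knob: 0 = fully out (locked), grows as it is pressed inwards. Its tooth is clear of the ring from 4.5 mm, its stop is at 7 mm (tabs then 48 mm apart over all). Spring: 6 N at rest, 14 N at the stop. Above 45 N the plastic cracks. Let go between two notches, the knob snaps into the nearer or the lower one.
- tab_b (a joint): The same for the release tab on the -y side of the knob.
- bar_center (a point): Centre of the loose square timber bar, 31 x 31 x 165 mm, about 0.1 kg; y runs along the bar, z up. It starts flat on the bench, left of the board.
- tape: Black tape measure, about 94 x 139 x 41 mm, a bystander; origin on the bench near its middle.
- tin: Round wax tin, 69 mm in diameter, 59 mm high, a bystander; origin at the centre of its underside.
- sander: Sanding block, 60 x 97 x 26 mm, a bystander; origin at the centre of its underside.
Mind the look-alikes: they are no part of the job. What is meant by the part that bears bar_center is not black, and is the larger of those in its own colour.

How it is judged:
By the outcome, as a careful person would: the job done as asked, in the order asked, and still so for the second after the job is handed in, with the robot touching nothing.
It also fails if it takes over 72 s, if anything falls off the work surface, if the arm or the gripper's body presses on something with over 40 N, if the wrist force passes 120 N, or if a joint passes its speed limit or range.

### The arm

A 7-joint arm with a two-finger parallel gripper is mounted at the origin on a cart in front of the work surface, level with it; the furniture and walls round the work are solid. World frame = base frame: x ahead of the robot, y to its left, z up, the work surface at z = 0. Lengths are in m, angles in degrees, forces in N, time in s.
With the tool pointing down it reaches from about 0.4 to 0.875 m from the base axis. Payload 19.3 kg.
Tool frame: the origin (TCP) lies at the very end of the fingers, on their centre line; the grasp point (between the pads) lies 19 mm behind it; y points along the fingers, z is the direction in which the jaws open and shut, and the axes are right-handed (so a half turn about y gives the same grasp; the last joint's range is limited). The gripper opens to 85 mm and grips with 20 to 120 N. Pads are 22 mm wide; open, the fingers measure 114 mm over their backs; the gripper's body (76 mm by 85 mm) begins 54 mm behind the grasp point. The pads swing forward as they close: fully open they stand 13 mm farther back than shut.
Start: joints at [-72.892, 29.874, -2.08, 91.645, 1.215, 58.505, -6.463], TCP at [0.225, 0.583, 0.231] pointing down, gripper open.
Joint ranges: [-166.77, 166.77], [-17.47, 122.26], [-85.68, 81.53], [9.62, 139.38], [-72.42, 252.41], [9.2, 110.78], [-144.41, 144.41]. Speed limits (degrees/s): [108.29, 108.29, 136.94, 136.94, 172.46, 172.46, 172.46].

### API

Orientations are given as [roll, pitch, yaw] about the fixed x, y, z axes, in that order (R = Rz(yaw) Ry(pitch) Rx(roll)).
In Python, from plant import ctrl, cams gives the robot as it stands. The module is installed in compiled form; this text tells all that it offers.
- The arm moves only by the tool carry_out, never from a script. Its argument "motion" is a list of rows, each a list of 2 entries, a list of its own where there are three numbers: the shift along the world's x, y, z in m, then the turn, a rotation vector about the world's x, y, z in rad. In form: [[[dx, dy, dz], [rx, ry, rz]], ...]. A call has 1 to 5 rows; each row shifts and turns the commanded pose from where the row before left it; what a row does not reach is not made up. A row lasts 1/8 s, in which the tool goes at most 62.5 mm and 10.7 degrees, less where a joint would pass 70% of its speed; a pose out of reach is approached as far as the arm can. A call is refused whole if a number of a shift passes 0.0625 or a number of a turn 0.188, either way. A call with a gripper value outside its range is refused whole. "jaw" is the opening, from 0 (shut) to 1 (fully open), set as the call begins (left out, the last holds). The fingers move at their own pace and stop on an object; the grip force is fixed at half the most. Time passes only in rows, so rows that do not move let the fingers close. It gives the time, the measured TCP pose, the force and the opening at its end, in the units of the state.
- ctrl.read_state(): the state, without advancing time (a new reading comes with each control period).
- cams.camera(name): name is "side" or "top" or "wrist"; returns the picture (420x560x3 uint8, red, green, blue); there is no depth.
- cams.get_calibration(name): a dict with "K" (3x3 intrinsics, pixels), "T" (4x4, takes a point from camera to world coordinates); the wrist camera has in their place "T_tool_cam" (4x4, takes a point from camera to tool coordinates, whose origin is the TCP and whose axes are the tool frame's). Camera axes: x right, y down, z forward; pixel columns grow to the right and rows downward; lengths in m; the calibration is good to about 2 mm. A picture is of the moment at which its call begins: read the wrist's pose just before it. get_calibration takes no time and is no camera call.
- ctrl.hand_in(): hands the job in, once; it reports no verdict.
The state is a dict: "time_s": time; "joint_positions": joint angles; "qvel": joint speeds; "effort": joint torques, N m; "tcp_pos": TCP position; "eef_rot": TCP orientation; "ft_force": force on the tool from outside, world axes, zero at the start; "torque": the same for the moment, N m; "grip_width": opening from 0.0 (shut) to 1.0 (fully open).
Only numpy, scipy, OpenCV 4.12 (cv2) and the standard library are available. Lean on these libraries where they do the work, as an engineer would, in place of code of your own. Each camera call takes 0.05 s, during which the arm holds its last target.

## Working session

There is one attempt and no reset: what is moved stays moved. The work goes in short steps, Python scripts to look and compute and a tool call to move; the robot and the scene stay as the last step left them, time stands still between calls to the robot, and variables do not carry over. Pictures are saved under pics/ and viewed, and the job is handed in when it is done.

Besides the shell and the picture viewer there is one more tool, called after "Call:" as name(argument=value, ...), one argument or row to a line, values as JSON. carry_out: Moves the arm, as the interface text tells. Its arguments: {"type":"object","properties":{"motion":{"type":"array","items":{"type":"array"}},"jaw":{"type":"number"}},"required":["motion"]}

```bash
mkdir -p pics; ls
python3 - <<'E'
from plant import ctrl,cams
import cv2
print(ctrl.read_state())
for n in("side","top","wrist"):
    cv2.imwrite(f"pics/{n}0.png",cams.camera(n)[:,:,::-1]); c=cams.get_calibration(n)
    for k in c: print(n,k,c[k])
E
```

```text
pics
{'time_s': 0.0, 'joint_positions': array([-72.8912453 ,  29.90840063,  -2.08230297,  91.67362895,
         1.2152709 ,  58.50451063,  -6.46114422]), 'qvel': array([-0.01797326,  0.01847495, -0.00631565,  0.0684838 , -0.10749128,
       -0.08041862,  0.11461232]), 'effort': array([-6.72703445e-04, -9.27104759e+01,  1.97969086e+00, -3.69929230e+01,
        1.77728164e-02,  8.21431226e-03, -3.04337675e-05]), 'tcp_pos': array([0.22521969, 0.58264843, 0.23073473]), 'eef_rot': array([-9.00642903e+01, -4.67179436e-03, -2.11285778e+01]), 'ft_force': array([-0.09114307,  0.65831128,  0.10492349]), 'torque': array([-0.02169214,  0.00686186,  0.00503929]), 'grip_width': 0.9975698216814446}
side K [[388.12902599   0.         276.43604376]
 [  0.         388.12902599 204.32469336]
 [  0.           0.           1.        ]]
side T [[ 0.99972078 -0.01832931 -0.01491307  0.51911021]
 [ 0.00298742 -0.52801104  0.84923225 -0.80132118]
 [-0.02344011 -0.84903968 -0.52780885  0.55028693]
 [ 0.          0.          0.          1.        ]]
top K [[508.39926712   0.         287.02847995]
 [  0.         508.39926712 207.61811894]
 [  0.           0.           1.        ]]
top T [[ 0.00622853 -0.99854335  0.05359471  0.43863547]
 [-0.99997295 -0.00642917 -0.00357201  0.03215887]
 [ 0.00391137 -0.05357101 -0.99855638  1.66153687]
 [ 0.          0.          0.          1.        ]]
wrist K [[366.62487899   0.         274.45121249]
 [  0.         366.62487899 208.33336012]
 [  0.           0.           1.        ]]
wrist T_tool_cam [[-4.44927252e-04  9.46728729e-01  3.22031855e-01 -8.29390322e-02]
 [ 5.36691044e-04 -3.22031614e-01  9.46728763e-01 -1.43462306e-01]
 [ 9.99999757e-01  5.94057040e-04 -3.64820189e-04  8.47542745e-04]
 [ 0.00000000e+00  0.00000000e+00  0.00000000e+00  1.00000000e+00]]
```

View pics/side0.png

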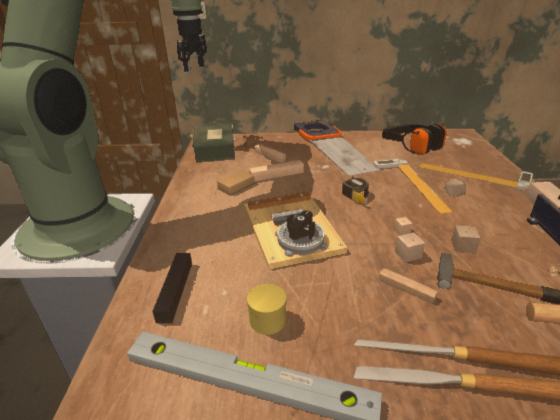

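View pics/top0.png

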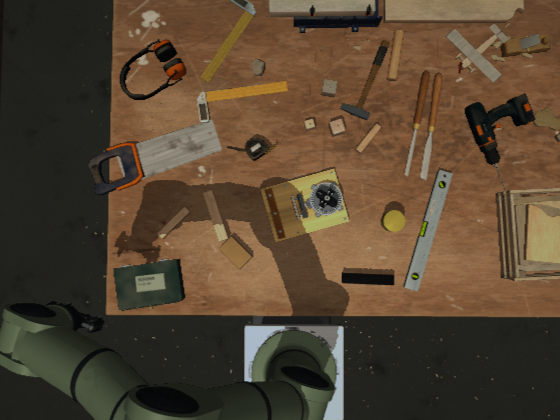

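View pics/wrist0.png

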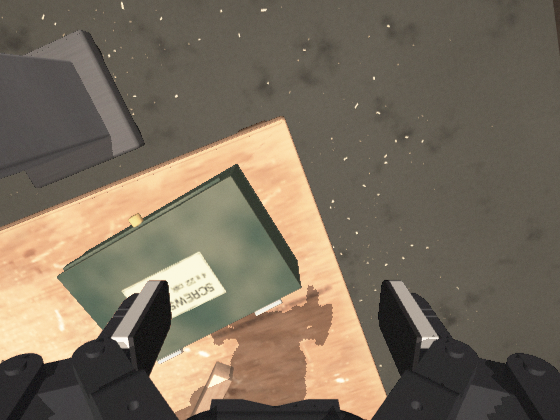

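Run:
```python
import cv2
a=cv2.imread("pics/top0.png")
cv2.imwrite("pics/top_crop.png",cv2.resize(a[120:290,140:400],None,fx=3,fy=3,interpolation=cv2.INTER_CUBIC))
a=cv2.imread("pics/side0.png")
cv2.imwrite("pics/side_crop.png",cv2.resize(a[120:280,190:400],None,fx=3.5,fy=3.5,interpolation=cv2.INTER_CUBIC))
```

```text
(no output)
```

View pics/top_crop.png

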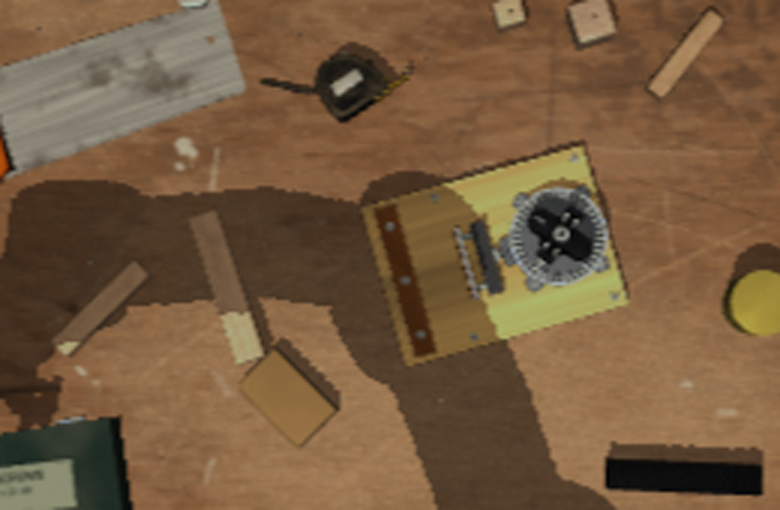

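View pics/side_crop.png

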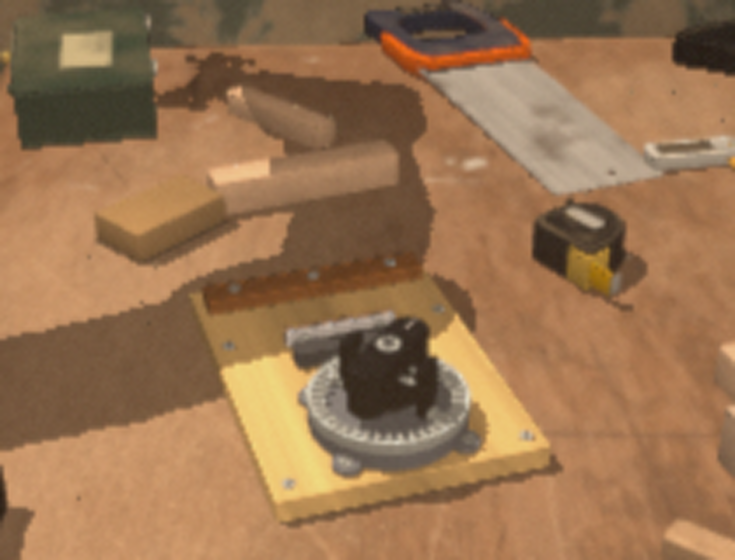

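```bash
cat > h.py <<'E'
import numpy as np, cv2
from scipy.spatial.transform import Rotation as Rn
from plant import ctrl,cams
def toolT(s):
    T=np.eye(4);T[:3,:3]=Rn.from_euler('xyz',s['eef_rot'],degrees=True).as_matrix();T[:3,3]=s['tcp_pos'];return T
def camT(n,s=None):
    c=cams.get_calibration(n)
    return c['K'],(c['T'] if 'T' in c else toolT(s)@c['T_tool_cam'])
def ray(n,px,z,s=None):
    K,T=camT(n,s);px=np.atleast_2d(np.array(px,float))
    d=np.c_[px,np.ones(len(px))]@np.linalg.inv(K).T@T[:3,:3].T
    o=T[:3,3];return o+d*((z-o[2])/d[:,2])[:,None]
def proj(n,P,s=None):
    K,T=camT(n,s);P=np.atleast_2d(P);q=(P-T[:3,3])@T[:3,:3];q=q@K.T;return q[:,:2]/q[:,2:]
def wshot(f,scale=1.4):
    s=ctrl.read_state();a=cams.camera('wrist');np.savez('pics/'+f+'.npz',a=a,p=s['tcp_pos'],r=s['eef_rot'])
    cv2.imwrite('pics/'+f+'.png',a[:,:,::-1]);return s,a
def wload(f):
    z=np.load('pics/'+f+'.npz');return dict(tcp_pos=z['p'],eef_rot=z['r']),z['a']
def st():
    s=ctrl.read_state();print({k:np.round(s[k],4) for k in('time_s','tcp_pos','eef_rot','ft_force','grip_width','joint_positions')});return s
E
python3 - <<'E'
from h import *
f=lambda L:[(x/3+140,y/3+120) for x,y in L]
print('board',ray('top',f([(362,208),(585,142),(628,297),(408,365)]),.018).round(4))
print('bar',ray('top',f([(190,217),(215,211),(262,355),(238,362)]),.031).round(4))
print('small',ray('top',f([(133,263),(147,274),(68,355),(55,343)]),.025).round(4))
print('stick',ray('top',f([(710,8),(723,18),(660,97),(648,88)]),.02).round(4))
print('knob',ray('top',f([(561,234)]),.078).round(4), 'sander',ray('top',f([(280,350),(338,405),(302,445),(240,388)]),.026).round(4))
E
```

```text
board [[ 0.5857  0.1121  0.018 ]
 [ 0.6591 -0.1289  0.018 ]
 [ 0.4913 -0.1755  0.018 ]
 [ 0.4166  0.0612  0.018 ]]
bar [[0.5736 0.2957 0.031 ]
 [0.5803 0.269  0.031 ]
 [0.4265 0.2167 0.031 ]
 [0.4189 0.2422 0.031 ]]
small [[0.5242 0.3571 0.025 ]
 [0.5125 0.3419 0.025 ]
 [0.4252 0.4249 0.025 ]
 [0.4379 0.4391 0.025 ]]
stick [[ 0.8064 -0.2647  0.02  ]
 [ 0.7955 -0.2788  0.02  ]
 [ 0.7084 -0.2101  0.02  ]
 [ 0.7182 -0.197   0.02  ]]
knob [[ 0.5545 -0.0982  0.078 ]] sander [[0.4319 0.1981 0.026 ]
 [0.3736 0.1355 0.026 ]
 [0.3309 0.1735 0.026 ]
 [0.3911 0.2404 0.026 ]]
```

Call:
carry_out(
  motion=[
    [[0.039, -0.047, 0], [0, 0, 0.1]],
    [[0.039, -0.047, 0], [0, 0, 0.1]],
    [[0.039, -0.047, 0], [0, 0, 0.1]],
    [[0.039, -0.047, 0], [0, 0, 0.1]],
    [[0.039, -0.047, 0], [0, 0, 0.1]],
  ],
)

```text
time_s: 0.78
tcp_pos: [0.4213, 0.3463, 0.2313]
eef_rot: [-90.0, -0.0, 7.7]
ft_force: [1.3, 0.5, -0.9]
grip_width: 0.999
```

Call:
carry_out(
  motion=[
    [[0.039, -0.047, 0], [0, 0, 0.1]],
    [[0.039, -0.047, 0], [0, 0, 0.1]],
    [[0, 0, 0], [0, 0, 0]],
  ],
)

```text
time_s: 1.15
tcp_pos: [0.501, 0.2492, 0.231]
eef_rot: [-90.1, 0.0, 18.6]
ft_force: [-0.9, 0.3, -0.4]
grip_width: 0.998
```

Run:
```python
from h import *
st();wshot('w1')
```

```text
{'time_s': np.float64(1.15), 'tcp_pos': array([0.501 , 0.2492, 0.231 ]), 'eef_rot': array([-9.01005e+01,  3.70000e-03,  1.86416e+01]), 'ft_force': array([-0.9285,  0.3035, -0.3704]), 'grip_width': np.float64(0.9983), 'joint_positions': array([-28.0875,  24.0195,  -6.0561, 101.5275,   3.1364,  54.6422,
        73.2015])}
```

View pics/w1.png

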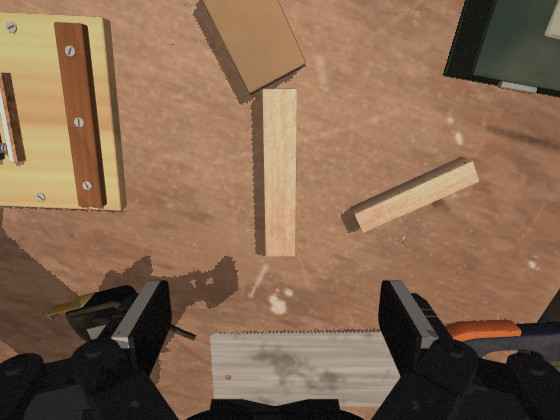

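Run:
```python
from h import *
s,a=wload('w1')
L=cv2.cvtColor(a,cv2.COLOR_RGB2LAB);H=cv2.cvtColor(a,cv2.COLOR_RGB2HSV)
print(H[170,280],H[150,240],H[190,420],H[100,110],H[60,260])
m=((H[...,2]>195)&(H[...,1]>60)).astype(np.uint8)*255
m=cv2.morphologyEx(m,cv2.MORPH_OPEN,np.ones((3,3)))
for c in cv2.findContours(m,0,2)[0]:
    if cv2.contourArea(c)>800:
        r=cv2.minAreaRect(c);b=cv2.boxPoints(r);print(np.round(b,1).tolist(),cv2.contourArea(c))
        P=ray('wrist',b,.031,s);print(P.round(4).tolist(), P.mean(0).round(4),np.linalg.norm(np.diff(P,axis=0),axis=1).round(4))
# fence
cv2.imwrite('pics/w1f.png',cv2.resize(a[0:230,0:310,::-1],None,fx=2.5,fy=2.5,interpolation=cv2.INTER_CUBIC))
```

```text
[ 18  78 207] [ 13 104 169] [ 19  74 209] [ 16 116 139] [ 14 119 159]
[[354.20001220703125, 213.60000610351562], [471.79998779296875, 161.3000030517578], [480.20001220703125, 180.1999969482422], [362.6000061035156, 232.5]] 2438.5
[[0.5133, 0.3372, 0.031], [0.429, 0.4225, 0.031], [0.4428, 0.4391, 0.031], [0.5294, 0.3532, 0.031]] [0.4786 0.388  0.031 ] [0.1199 0.0216 0.122 ]
[[99.5, 130.0], [114.80000305175781, 129.1999969482422], [119.30000305175781, 209.0], [104.0999984741211, 209.89999389648438]] 935.5
[[0.5129, 0.083, 0.031], [0.5076, 0.0962, 0.031], [0.5834, 0.1151, 0.031], [0.5891, 0.1009, 0.031]] [0.5483 0.0988 0.031 ] [0.0142 0.0781 0.0153]
[[-0.0, 122.0], [77.0, 122.0], [77.0, 207.0], [0.0, 207.0]] 4946.5
[[0.5349, -0.0048, 0.031], [0.5123, 0.0622, 0.031], [0.5948, 0.075, 0.031], [0.6192, 0.0027, 0.031]] [0.5653 0.0338 0.031 ] [0.0707 0.0835 0.0763]
[[263.0, 89.0], [296.0, 89.0], [296.0, 255.0], [263.0, 255.0]] 4968.5
[[0.4304, 0.2148, 0.031], [0.4209, 0.2427, 0.031], [0.5746, 0.2978, 0.031], [0.5856, 0.2655, 0.031]] [0.5029 0.2552 0.031 ] [0.0294 0.1633 0.0341]
[[-5.199999809265137, 26.200000762939453], [53.0, 18.700000762939453], [65.4000015258789, 115.80000305175781], [7.199999809265137, 123.30000305175781]] 3796.0
[[0.455, -0.0163, 0.031], [0.4335, 0.0297, 0.031], [0.5102, 0.0512, 0.031], [0.534, 0.0016, 0.031]] [0.4832 0.0166 0.031 ] [0.0508 0.0797 0.0551]
[[65.0, 16.399999618530273], [95.4000015258789, 4.800000190734863], [128.10000610351562, 91.0], [97.69999694824219, 102.5]] 1135.5
[[0.4284, 0.0391, 0.031], [0.4117, 0.0618, 0.031], [0.4705, 0.1012, 0.031], [0.4891, 0.0772, 0.031]] [0.4499 0.0698 0.031 ] [0.0283 0.0708 0.0304]
```

View pics/w1f.png

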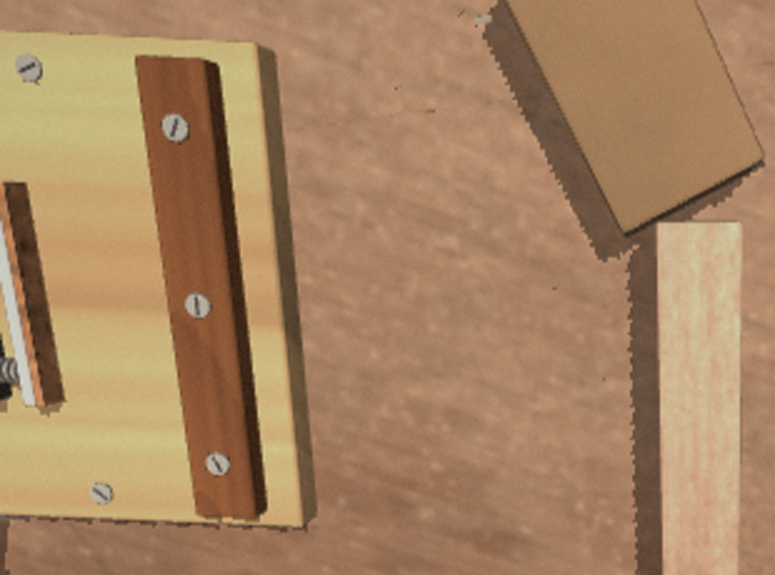

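Run:
```python
from h import *
s,a=wload('w1')
f=ray('wrist',[(136/2.5,57/2.5),(197/2.5,515/2.5)],.030,s);d=f[1]-f[0]
print('fence',f.round(4),np.linalg.norm(d),np.degrees(np.arctan2(d[1],d[0])),f.mean(0))
b=ray('wrist',[(263,89),(297,89),(295.5,256),(267,256)],.031,s);e=(b[2]+b[3]-b[0]-b[1])/2
print('bar',b.mean(0),np.linalg.norm(e),np.degrees(np.arctan2(e[1],e[0])))
c=ray('wrist',[(258/2.5,43/2.5),(305/2.5,527/2.5)],.018,s);d=c[1]-c[0];print('board edge',c,np.linalg.norm(d),np.degrees(np.arctan2(d[1],d[0])),c.mean(0))
j=ray('wrist',[(26/2.5,183/2.5),(62/2.5,400/2.5)],.032,s);print('jaw',j)
```

```text
fence [[0.4362 0.0307 0.03  ]
 [0.5937 0.0761 0.03  ]] 0.16381148099422735 16.06732705673315 [0.51495196 0.05338734 0.03      ]
bar [0.50304997 0.25646967 0.031     ] 0.16442674411437028 19.39710379659383
board edge [[0.41863309 0.06379821 0.018     ]
 [0.59055824 0.11392722 0.018     ]] 0.17908426709266215 16.255346723007566 [0.50459567 0.08886271 0.018     ]
jaw [[0.48876871 0.00066885 0.032     ]
 [0.5630992  0.02130185 0.032     ]]
```

Call:
carry_out(
  motion=[
    [[0.001, 0.0035, -0.045], [0, 0, 0.006]],
    [[0.001, 0.0035, -0.045], [0, 0, 0.006]],
    [[0, 0, -0.045], [0, 0, 0]],
    [[0, 0, 0], [0, 0, 0]],
  ],
)

```text
time_s: 1.7
tcp_pos: [0.4979, 0.2613, 0.094]
eef_rot: [-90.0, 0.3, 19.7]
ft_force: [-0.8, -0.2, 1.7]
grip_width: 1.001
```

Run:
```python
from h import *
st();wshot('w2');st()
```

```text
{'time_s': np.float64(1.7), 'tcp_pos': array([0.4979, 0.2613, 0.094 ]), 'eef_rot': array([-90.0371,   0.3064,  19.7381]), 'ft_force': array([-0.7659, -0.1885,  1.6861]), 'grip_width': np.float64(1.0009), 'joint_positions': array([-29.5495,  34.9514,  -5.7955, 107.0764,   5.2618,  38.5342,
        71.2952])}
{'time_s': np.float64(1.75), 'tcp_pos': array([0.4993, 0.2617, 0.0961]), 'eef_rot': array([-90.0086,   0.1229,  19.7184]), 'ft_force': array([ 0.2589, -0.457 ,  1.3795]), 'grip_width': np.float64(0.9992), 'joint_positions': array([-29.5241,  34.7818,  -5.7877, 106.97  ,   5.2516,  38.624 ,
        71.3212])}
```

View pics/w2.png

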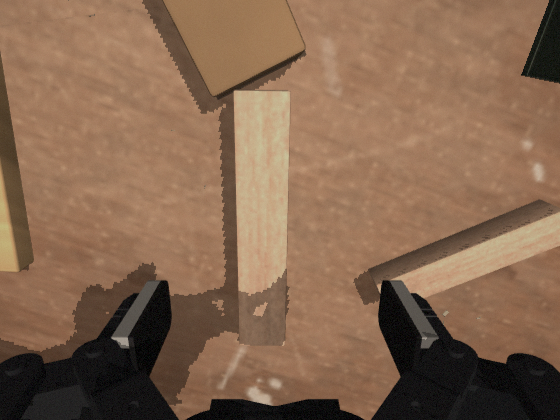

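Run:
```python
from h import *
s,a=wload('w2')
b=ray('wrist',[(234,91),(289,91.5),(286,346),(240,344.5)],.031,s);e=(b[2]+b[3]-b[0]-b[1])/2
print('bar',b.round(4),b.mean(0),np.linalg.norm(e),np.linalg.norm(b[1]-b[0]),np.linalg.norm(b[2]-b[3]),np.degrees(np.arctan2(e[1],e[0])))
t=ray('wrist',[(302,52),(215,97)],.026,s);print(t)
```

```text
bar [[0.4307 0.2146 0.031 ]
 [0.421  0.2425 0.031 ]
 [0.5762 0.2983 0.031 ]
 [0.5856 0.2685 0.031 ]] [0.503374   0.25596453 0.031     ] 0.16448406761356468 0.02956625906190498 0.03127948524911331 19.480844098949692
[[0.39981391 0.24219082 0.026     ]
 [0.43752385 0.20517896 0.026     ]]
```

Call:
carry_out(
  motion=[
    [[0.003, -0.0045, -0.04], [0, 0, -0.002]],
    [[0, 0, -0.04], [0, 0, 0]],
    [[0, 0, -0.003], [0, 0, 0]],
    [[0, 0, 0], [0, 0, 0]],
  ],
)

```text
time_s: 2.25
tcp_pos: [0.5042, 0.2573, 0.0154]
eef_rot: [-90.0, -0.1, 19.6]
ft_force: [1.0, -1.1, 0.8]
grip_width: 1.003
```

Call:
carry_out(
  motion=[
    [[0, 0, 0], [0, 0, 0]],
    [[0, 0, 0], [0, 0, 0]],
    [[0, 0, 0], [0, 0, 0]],
    [[0, 0, 0], [0, 0, 0]],
    [[0, 0, 0], [0, 0, 0]],
  ],
  jaw=0,
)

```text
time_s: 2.88
tcp_pos: [0.5036, 0.2565, 0.014]
eef_rot: [-90.0, -0.0, 19.5]
ft_force: [-3.1, -1.7, 13.3]
grip_width: 0.344
```

Run:
```python
from h import *
st();wshot('w3');st()
```

```text
{'time_s': np.float64(2.875), 'tcp_pos': array([0.5036, 0.2565, 0.014 ]), 'eef_rot': array([-8.99988e+01, -3.38000e-02,  1.95316e+01]), 'ft_force': array([-3.0674, -1.7431, 13.2555]), 'grip_width': np.float64(0.3437), 'joint_positions': array([-29.6076,  42.5479,  -4.7803, 108.3173,   6.613 ,  29.3641,
        70.6309])}
{'time_s': np.float64(2.925), 'tcp_pos': array([0.5036, 0.2565, 0.014 ]), 'eef_rot': array([-8.99985e+01, -3.35000e-02,  1.95304e+01]), 'ft_force': array([-2.398 , -1.1374, 12.8631]), 'grip_width': np.float64(0.3517), 'joint_positions': array([-29.6079,  42.5472,  -4.78  , 108.319 ,   6.6118,  29.3634,
        70.6307])}
```

View pics/w3.png

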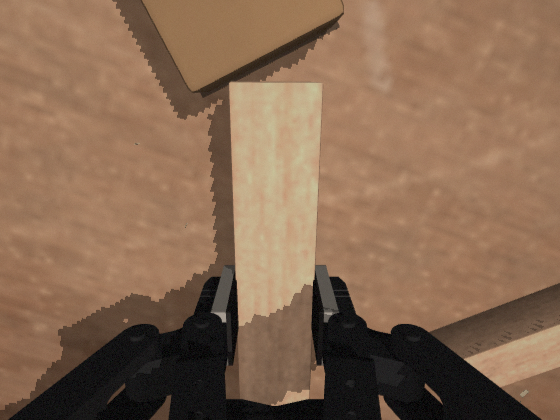

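Call:
carry_out(
  motion=[
    [[0, 0, 0.02], [0, 0, 0]],
    [[0, 0, 0.03], [0, 0, 0]],
    [[0, 0, 0.03], [0, 0, 0]],
    [[0.0035, -0.0445, 0], [0, 0, -0.03]],
    [[0.0035, -0.0445, 0], [0, 0, -0.03]],
  ],
)

```text
time_s: 3.55
tcp_pos: [0.5106, 0.1667, 0.0948]
eef_rot: [-90.0, -0.1, 16.1]
ft_force: [0.5, -0.9, -1.6]
grip_width: 0.347
```

Call:
carry_out(
  motion=[
    [[0.0035, -0.0445, 0], [0, 0, 0]],
    [[0.0035, -0.0445, 0], [0, 0, 0]],
    [[0.0035, -0.0445, 0], [0, 0, 0]],
    [[0, 0, 0], [0, 0, 0]],
    [[0, 0, 0], [0, 0, 0]],
  ],
)

```text
time_s: 4.18
tcp_pos: [0.521, 0.0344, 0.094]
eef_rot: [-90.0, -0.0, 16.1]
ft_force: [-0.6, 0.3, -1.3]
grip_width: 0.347
```

Run:
```python
from h import *
st();wshot('w4');cv2.imwrite('pics/side1.png',cv2.resize(cams.camera('side')[110:270,190:370,::-1],None,fx=4,fy=3.7,interpolation=cv2.INTER_CUBIC));st()
```

```text
{'time_s': np.float64(4.175), 'tcp_pos': array([0.521 , 0.0344, 0.094 ]), 'eef_rot': array([-8.99876e+01, -4.47000e-02,  1.61012e+01]), 'ft_force': array([-0.551 ,  0.3414, -1.2844]), 'grip_width': np.float64(0.3473), 'joint_positions': array([ -5.9335,  32.0541,  -5.8182, 113.3673,   5.3822,  34.7866,
        90.8095])}
{'time_s': np.float64(4.275), 'tcp_pos': array([0.5209, 0.0351, 0.0937]), 'eef_rot': array([-8.99814e+01, -3.00000e-02,  1.61921e+01]), 'ft_force': array([ 0.2435,  0.0061, -1.0223]), 'grip_width': np.float64(0.349), 'joint_positions': array([ -6.0102,  32.088 ,  -5.8245, 113.3709,   5.3876,  34.765 ,
        90.8139])}
```

View pics/w4.png

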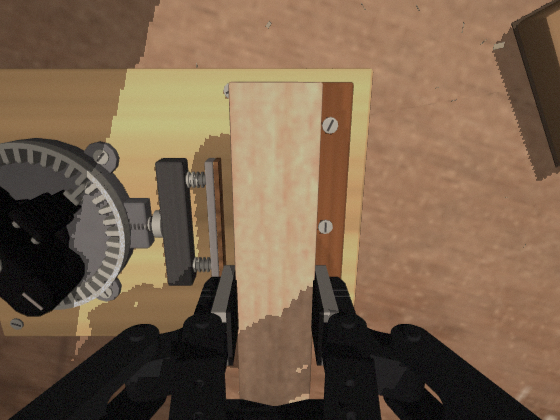

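View pics/side1.png

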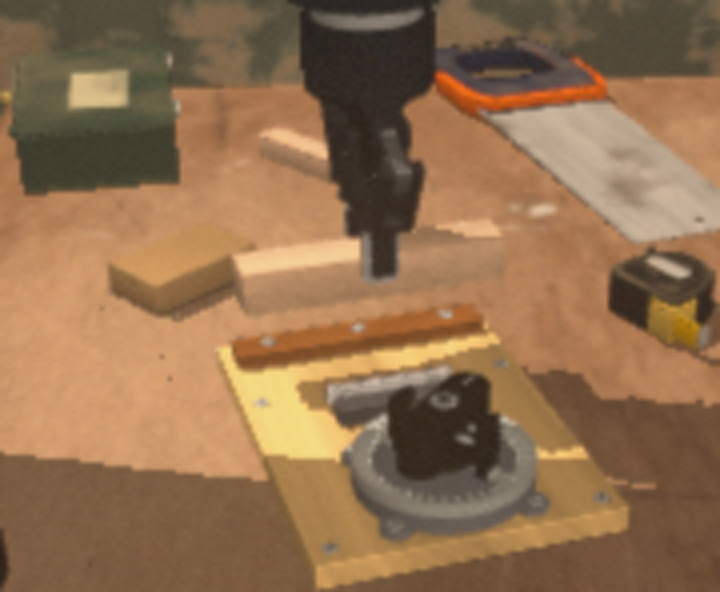

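Run:
```python
from h import *
s,a=wload('w4')
cv2.imwrite('pics/w4c.png',cv2.resize(a[60:280,140:390,::-1],None,fx=3,fy=2.7,interpolation=cv2.INTER_CUBIC))
th=np.radians(16.2);R=np.array([[np.cos(th),np.sin(th)],[-np.sin(th),np.cos(th)]])
O=s['tcp_pos'][:2]
def r(px,z):return ((ray('wrist',px,z,s)[:,:2]-O)@R.T*1000).round(1)
print('fence back',r([(353,84),(354,200)],.03),'bar near',r([(230,83),(322,83),(316,262),(233,262)],.1125))
print('jaw face',r([(219,158),(221,275)],.032))
print('board',r([(373,69),(360,336)],.018))
print('knob',r([(38,233)],.078))
```

```text
fence back [[-82.2  42.8]
 [-17.   47.8]] bar near [[-82.7 -13.7]
 [-82.7  16. ]
 [-18.5  16.3]
 [-18.5 -15.1]]
jaw face [[-42.7 -30.7]
 [ 31.8 -33.2]]
board [[-90.1  55.9]
 [ 89.1  61.9]]
knob [[ -16.1 -110.6]]
```

View pics/w4c.png

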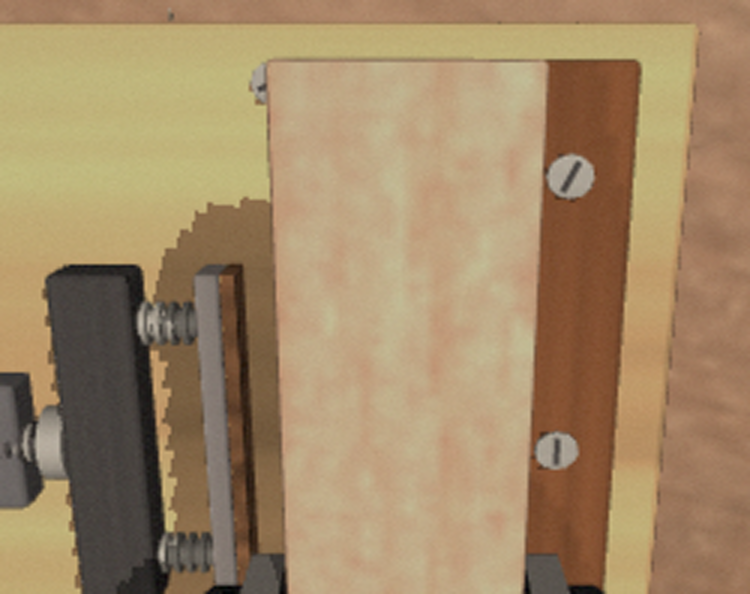

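Run:
```python
from h import *
s,a=wload('w4')
th=np.radians(16.2);R=np.array([[np.cos(th),np.sin(th)],[-np.sin(th),np.cos(th)]])
O=s['tcp_pos'][:2]
c=lambda L:[(x/3+140,y/2.7+60) for x,y in L]
def r(px,z):return ((ray('wrist',px,z,s)[:,:2]-O)@R.T*1000).round(1)
print('fence back',r(c([(640,62),(603,580)]),.03),'bar',r(c([(267,62),(547,62),(526,550),(286,550)]),.1125))
print('jaw face',r(c([(243,267),(258,580)]),.032))
print('board',r(c([(695,27),(650,590)]),.018))
```

```text
fence back [[-82.7  42.9]
 [ 32.9  43. ]] bar [[-82.7 -14. ]
 [-82.7  16.1]
 [-17.8  16.1]
 [-17.8 -14.3]]
jaw face [[-42.2 -29.6]
 [ 31.7 -30. ]]
board [[-89.6  55.2]
 [ 42.5  56.2]]
```

Call:
carry_out(
  motion=[
    [[0, 0, -0.03], [0, 0, 0]],
    [[0, 0, -0.02], [0, 0, 0]],
    [[0, 0, -0.01], [0, 0, 0]],
    [[0, 0, 0], [0, 0, 0]],
  ],
)

```text
time_s: 4.78
tcp_pos: [0.5208, 0.0346, 0.0332]
eef_rot: [-90.0, 0.0, 16.2]
ft_force: [-0.4, 0.4, -1.6]
grip_width: 0.344
```

Call:
carry_out(
  motion=[
    [[0, 0, -0.002], [0, 0, 0]],
    [[0, 0, 0], [0, 0, 0]],
    [[0, 0, 0], [0, 0, 0]],
  ],
)

```text
time_s: 5.15
tcp_pos: [0.5212, 0.0344, 0.0321]
eef_rot: [-90.0, -0.1, 16.1]
ft_force: [-2.6, 1.5, 7.9]
grip_width: 0.349
```

Run:
```python
from h import *
st();wshot('w5');cv2.imwrite('pics/side2.png',cv2.resize(cams.camera('side')[110:270,190:370,::-1],None,fx=4,fy=3.7,interpolation=cv2.INTER_CUBIC));st()
```

```text
{'time_s': np.float64(5.15), 'tcp_pos': array([0.5212, 0.0344, 0.0321]), 'eef_rot': array([-8.99984e+01, -6.10000e-02,  1.61332e+01]), 'ft_force': array([-2.5766,  1.549 ,  7.9137]), 'grip_width': np.float64(0.3485), 'joint_positions': array([ -6.6776,  38.3393,  -4.8713, 114.6274,   6.5945,  27.2278,
        89.7652])}
{'time_s': np.float64(5.25), 'tcp_pos': array([0.5212, 0.0344, 0.0321]), 'eef_rot': array([-8.99976e+01, -6.11000e-02,  1.61290e+01]), 'ft_force': array([-2.2982,  1.2635,  6.5549]), 'grip_width': np.float64(0.3471), 'joint_positions': array([ -6.678 ,  38.3395,  -4.8714, 114.6269,   6.5927,  27.2281,
        89.7621])}
```

View pics/w5.png

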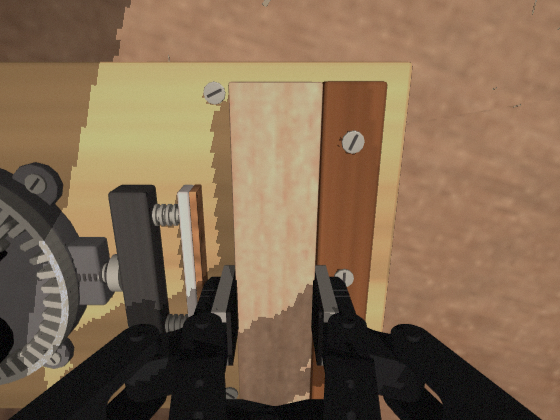

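View pics/side2.png

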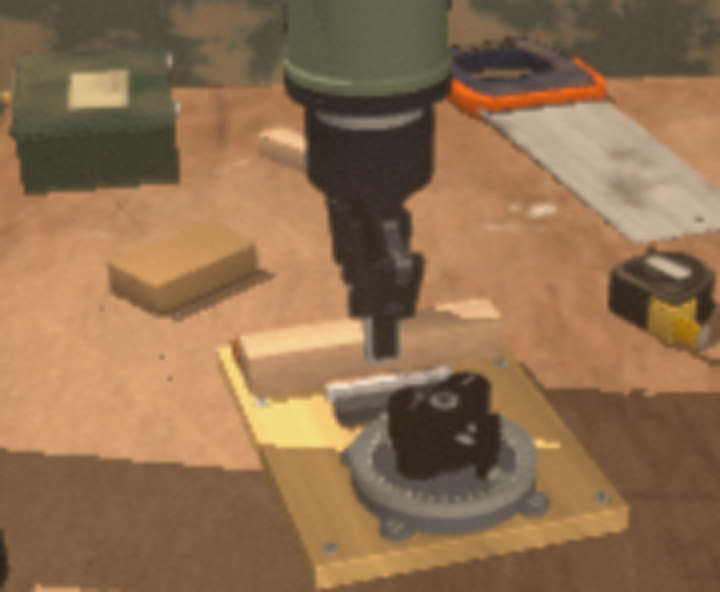

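Call:
carry_out(
  motion=[
    [[-0.0004, 0.0015, 0.0005], [0, 0, 0]],
    [[-0.0004, 0.0015, 0], [0, 0, 0]],
    [[0, 0, 0], [0, 0, 0]],
    [[0, 0, 0], [0, 0, 0]],
  ],
)

```text
time_s: 5.75
tcp_pos: [0.5202, 0.0371, 0.0321]
eef_rot: [-90.0, -0.0, 16.1]
ft_force: [-1.2, 0.7, 6.5]
grip_width: 0.346
```

Run:
```python
from h import *
s,a=wload('w5');a=a[60:290,160:420];cv2.imwrite('pics/w5c.png',cv2.resize(a[...,::-1],None,fx=3,fy=2.6,interpolation=cv2.INTER_CUBIC))
th=np.radians(16.2);R=np.array([[np.cos(th),np.sin(th)],[-np.sin(th),np.cos(th)]])
O=s['tcp_pos'][:2]
def r(px,z):return ((ray('wrist',px,z,s)[:,:2]-O)@R.T*1000).round(1)
print('jaw',r([(203,186),(207,285)],.032),'fence back',r([(386,82),(375,270)],.03),'bar',r([(230,83),(322,83),(316,262),(234,262)],.049))
```

```text
jaw [[-43.3 -28.3]
 [  2.3 -29.5]] fence back [[-83.   42.5]
 [ -4.   45.3]] bar [[-82.7 -13.9]
 [-82.7  16.1]
 [-17.7  16.5]
 [-17.8 -14.9]]
```

View pics/w5c.png

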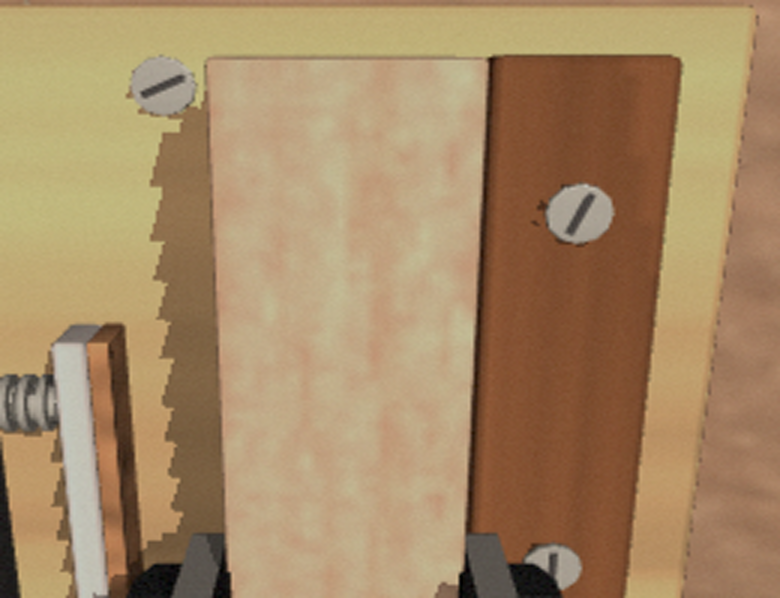

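Call:
carry_out(
  motion=[
    [[-0.0003, 0.001, 0], [0, 0, 0]],
    [[-0.0003, 0.001, 0], [0, 0, 0]],
    [[0, 0, 0], [0, 0, 0]],
    [[0, 0, 0], [0, 0, 0]],
  ],
)

```text
time_s: 6.25
tcp_pos: [0.5202, 0.0373, 0.0321]
eef_rot: [-90.1, -0.0, 16.1]
ft_force: [3.9, -10.9, 3.7]
grip_width: 0.351
```

Run:
```python
from h import *
st();s,a=wshot('w6');st();a=a[60:290,160:420];cv2.imwrite('pics/w6c.png',cv2.resize(a[...,::-1],None,fx=3,fy=2.6,interpolation=cv2.INTER_CUBIC))
```

```text
{'time_s': np.float64(6.25), 'tcp_pos': array([0.5202, 0.0373, 0.0321]), 'eef_rot': array([-9.01101e+01, -4.79000e-02,  1.60598e+01]), 'ft_force': array([  3.8766, -10.903 ,   3.7372]), 'grip_width': np.float64(0.3506), 'joint_positions': array([ -7.2268,  38.2885,  -4.6854, 114.7601,   6.602 ,  27.1414,
        89.2748])}
{'time_s': np.float64(6.3), 'tcp_pos': array([0.5202, 0.0373, 0.0321]), 'eef_rot': array([-9.01107e+01, -4.74000e-02,  1.60611e+01]), 'ft_force': array([  3.9146, -10.673 ,   3.7168]), 'grip_width': np.float64(0.3416), 'joint_positions': array([ -7.2261,  38.2897,  -4.6845, 114.7589,   6.6023,  27.1419,
        89.2772])}
```

View pics/w6c.png

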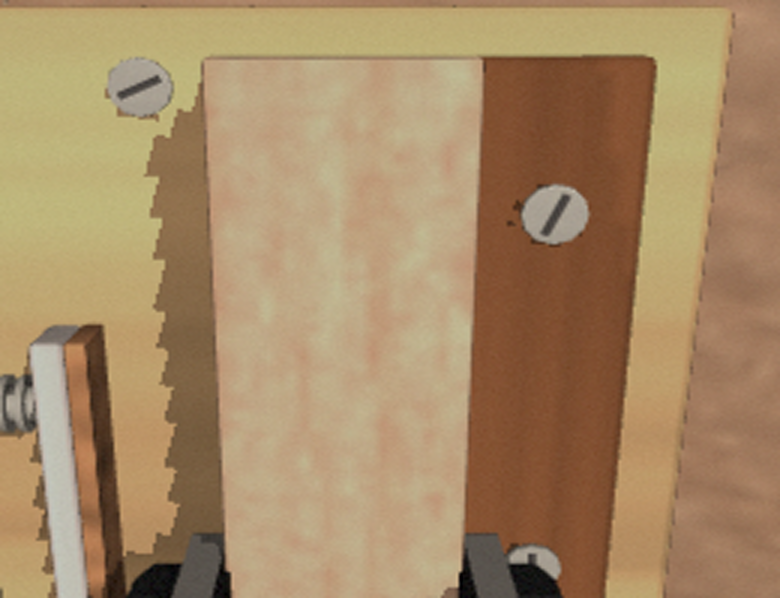

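Call:
carry_out(
  motion=[
    [[0.0002, -0.0008, 0], [0, 0, 0]],
    [[0, 0, 0], [0, 0, 0]],
  ],
)

```text
time_s: 6.55
tcp_pos: [0.5202, 0.0373, 0.0321]
eef_rot: [-90.1, -0.0, 16.1]
ft_force: [2.8, -6.8, 4.5]
grip_width: 0.348
```

Call:
carry_out(
  motion=[
    [[0, 0, 0], [0, 0, 0]],
    [[0, 0, 0], [0, 0, 0]],
    [[0, 0, 0], [0, 0, 0]],
  ],
  jaw=0.46,
)

```text
time_s: 6.92
tcp_pos: [0.5195, 0.0384, 0.0317]
eef_rot: [-90.0, 0.0, 16.1]
ft_force: [-0.1, -0.2, -0.5]
grip_width: 0.458
```

Call:
carry_out(
  motion=[
    [[0, 0, 0.01], [0, 0, 0]],
    [[0, 0, 0.03], [0, 0, 0]],
    [[0, 0, 0.04], [0, 0, 0]],
    [[0.011, -0.037, 0.05], [0, 0, 0]],
    [[0.011, -0.037, 0.02], [0, 0, 0]],
  ],
)

```text
time_s: 7.55
tcp_pos: [0.5426, -0.0361, 0.1848]
eef_rot: [-90.1, -0.2, 16.2]
ft_force: [0.5, 0.6, -0.5]
grip_width: 0.458
```

Call:
carry_out(
  motion=[
    [[0.011, -0.037, 0], [0, 0, 0]],
    [[0.0065, -0.026, 0], [0, 0, 0]],
    [[0, 0, 0], [0, 0, 0]],
    [[0, 0, 0], [0, 0, 0]],
  ],
  jaw=1,
)

```text
time_s: 8.05
tcp_pos: [0.5589, -0.0978, 0.1816]
eef_rot: [-90.0, -0.0, 16.1]
ft_force: [0.2, 0.5, -1.2]
grip_width: 0.999
```

Run:
```python
from h import *
st();wshot('w7');print(ctrl.read_state()['torque'])
```

```text
{'time_s': np.float64(8.05), 'tcp_pos': array([ 0.5589, -0.0978,  0.1816]), 'eef_rot': array([-8.99805e+01, -1.09000e-02,  1.61357e+01]), 'ft_force': array([ 0.234 ,  0.4814, -1.2439]), 'grip_width': np.float64(0.9992), 'joint_positions': array([  8.0084,  28.0645,  -5.59  , 103.1992,   3.4575,  48.8973,
       106.9335])}
[ 0.05132333  0.04478778 -0.05505082]
```

View pics/w7.png

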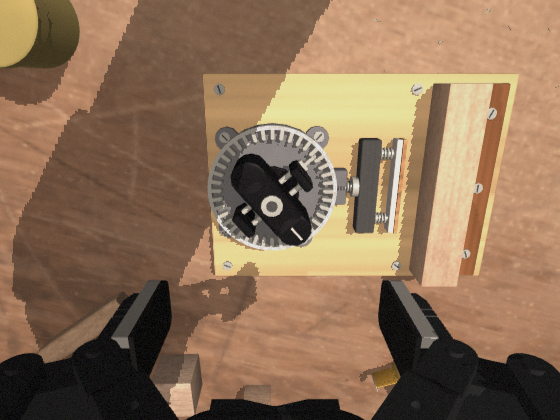

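Run:
```python
from h import *
s,a=wload('w7')
cv2.imwrite('pics/w7c.png',cv2.resize(a[115:255,200:345,::-1],None,fx=5,fy=4.2,interpolation=cv2.INTER_CUBIC))
cv2.imwrite('pics/w7d.png',cv2.resize(a[70:290,330:530,::-1],None,fx=3.5,fy=2.7,interpolation=cv2.INTER_CUBIC))
```

```text
(no output)
```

View pics/w7c.png

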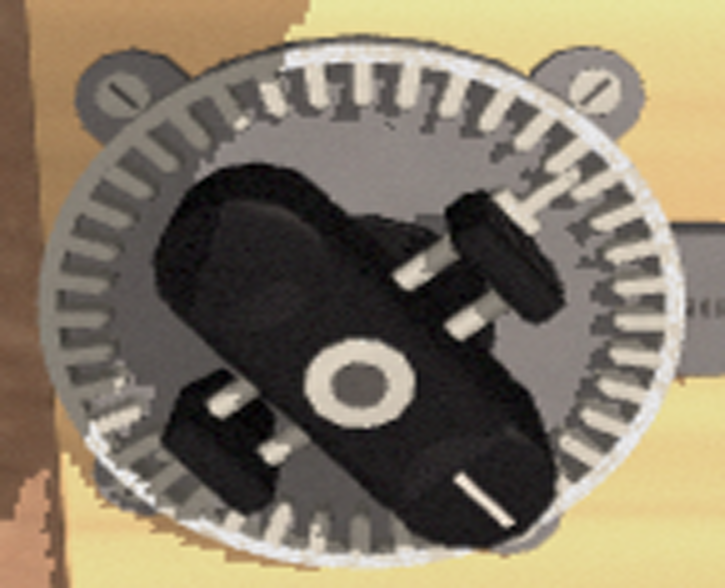

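View pics/w7d.png

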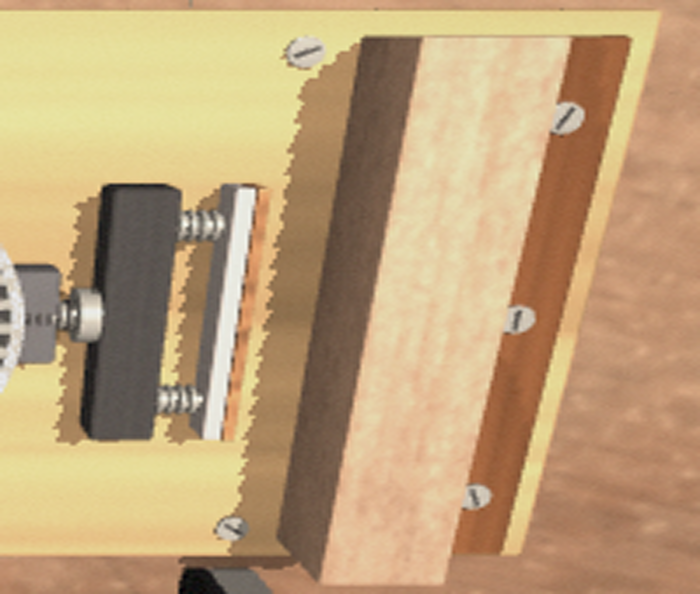

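Run:
```python
from h import *
s,a=wload('w7')
c=lambda L:[(x/5+200,y/4.2+115) for x,y in L]
w=lambda L,z:ray('wrist',c(L),z,s)[:,:2]
ang=lambda d:np.degrees(np.arctan2(d[1],d[0]))
h=w([(359,383)],.078)[0];print('hub',h)
m=w([(460,480),(510,525)],.078);print('mark',m,ang(m[1]-m[0]),ang(m.mean(0)-h))
# knob sides top edges
e=w([(330,200),(545,430)],.078);print('side+',ang(e[1]-e[0]));e=w([(175,300),(390,510)],.078);print('side-',ang(e[1]-e[0]))
ta=w([(497,193),(567,290)],.074);tb=w([(165,430),(240,515)],.074)
print(ta,tb,ang(ta[1]-ta[0]),ang(tb[1]-tb[0]),(ta.mean(0)+tb.mean(0))/2,np.linalg.norm(ta.mean(0)-tb.mean(0)),ang(ta.mean(0)-tb.mean(0)))
r=w([(40,305),(685,305)],.040);print(r,r.mean(0))
```

```text
hub [ 0.55914283 -0.09899269]
mark [[ 0.57204934 -0.08002921]
 [ 0.57810234 -0.07050409]] 57.564943846734565 56.117007290139036
side+ 53.66500964351895
side- 54.67982867341308
[[ 0.52335583 -0.08940425]
 [ 0.53637574 -0.07494304]] [[ 0.57657598 -0.12345561]
 [ 0.58903026 -0.10884381]] 48.00225601462715 49.55758764484239 [ 0.55633445 -0.09916168] 0.06290257562276741 147.30697743156568
[[ 0.57053835 -0.14945625]
 [ 0.54161814 -0.04961874]] [ 0.55607824 -0.09953749]
```

Call:
carry_out(
  motion=[
    [[0.0007, -0.0014, 0], [0, 0, -0.184]],
    [[0, 0, 0], [0, 0, -0.184]],
    [[0, 0, 0], [0, 0, -0.184]],
    [[0, 0, 0], [0, 0, -0.184]],
    [[0, 0, 0], [0, 0, -0.184]],
  ],
)

```text
time_s: 8.72
tcp_pos: [0.5596, -0.0986, 0.1814]
eef_rot: [-90.0, 0.0, -36.9]
ft_force: [-0.6, 0.5, -0.7]
grip_width: 1.006
```

Call:
carry_out(
  motion=[
    [[0, 0, 0], [0, 0, -0.184]],
    [[0, 0, 0], [0, 0, -0.184]],
    [[0, 0, 0], [0, 0, -0.184]],
    [[0, 0, 0], [0, 0, -0.184]],
    [[0, 0, 0], [0, 0, -0.184]],
  ],
)

```text
time_s: 9.35
tcp_pos: [0.5597, -0.0986, 0.1814]
eef_rot: [-90.0, 0.0, -89.6]
ft_force: [0.1, -0.2, -1.0]
grip_width: 1.0
```

Call:
carry_out(
  motion=[
    [[0, 0, 0], [0, 0, -0.184]],
    [[0, 0, 0], [0, 0, -0.184]],
    [[0, 0, 0], [0, 0, -0.184]],
    [[0, 0, 0], [0, 0, -0.055]],
    [[0, 0, 0], [0, 0, 0]],
  ],
)

```text
time_s: 9.98
tcp_pos: [0.5597, -0.0987, 0.1813]
eef_rot: [-90.0, 0.0, -124.0]
ft_force: [0.6, -0.2, -0.0]
grip_width: 1.001
```

Run:
```python
from h import *
st();s,a=wshot('w8');print(ctrl.read_state()['torque'])
```

```text
{'time_s': np.float64(9.975), 'tcp_pos': array([ 0.5597, -0.0987,  0.1813]), 'eef_rot': array([-9.002340e+01,  1.220000e-02, -1.239816e+02]), 'ft_force': array([ 0.5723, -0.1622, -0.0411]), 'grip_width': np.float64(1.0011), 'joint_positions': array([-17.6453,  31.6413,  31.0539, 104.4142, -20.8139,  49.6903,
       -10.665 ])}
[ 0.040689   -0.05548048 -0.0143225 ]
```

View pics/w8.png

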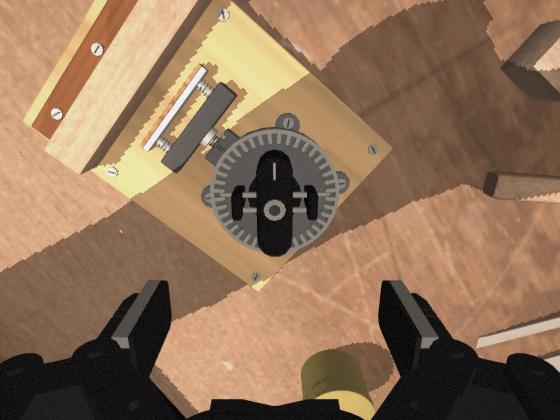

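Run:
```python
from h import *
s,a=wload('w8')
cv2.imwrite('pics/w8c.png',cv2.resize(a[115:265,200:350,::-1],None,fx=5,fy=4,interpolation=cv2.INTER_CUBIC))
print(ray('wrist',[(274.5,210),(274.3,172)],[.078][0],s))
```

```text
[[ 0.55875689 -0.0999303   0.078     ]
 [ 0.57409589 -0.07690325  0.078     ]]
```

View pics/w8c.png

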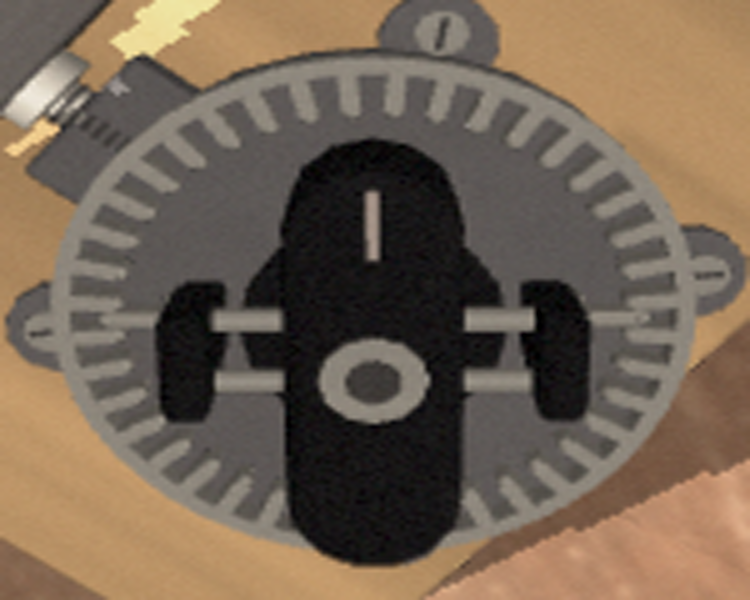

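Call:
carry_out(
  motion=[
    [[-0.0006, -0.0007, -0.05], [0, 0, 0.004]],
    [[0, 0, -0.045], [0, 0, 0]],
    [[0, 0, -0.025], [0, 0, 0]],
    [[0, 0, -0.015], [0, 0, 0]],
    [[0, 0, 0], [0, 0, 0]],
  ],
)

```text
time_s: 10.65
tcp_pos: [0.5589, -0.1005, 0.046]
eef_rot: [-90.1, -0.0, -123.8]
ft_force: [-0.9, -0.3, -0.1]
grip_width: 0.999
```

Call:
carry_out(
  motion=[
    [[0, 0, -0.003], [0, 0, 0]],
    [[0, 0, 0], [0, 0, 0]],
    [[0, 0, 0], [0, 0, 0]],
  ],
  jaw=0.76,
)

```text
time_s: 11.02
tcp_pos: [0.5594, -0.1005, 0.0438]
eef_rot: [-90.0, 0.0, -123.9]
ft_force: [-1.0, -0.4, 1.1]
grip_width: 0.764
```

Run:
```python
from h import *
st();s,a=wshot('w9');st();print(ctrl.read_state()['torque'])
cv2.imwrite('pics/w9c.png',cv2.resize(a[100:420,100:460,::-1],None,fx=2.2,fy=1.8,interpolation=cv2.INTER_CUBIC))
```

```text
{'time_s': np.float64(11.025), 'tcp_pos': array([ 0.5594, -0.1005,  0.0438]), 'eef_rot': array([-8.996410e+01,  2.700000e-02, -1.238528e+02]), 'ft_force': array([-1.0239, -0.4018,  1.1076]), 'grip_width': np.float64(0.764), 'joint_positions': array([-11.7797,  42.7681,  23.1081, 108.5893, -28.2576,  34.2734,
        -4.3028])}
{'time_s': np.float64(11.075), 'tcp_pos': array([ 0.5593, -0.1005,  0.0437]), 'eef_rot': array([-8.997200e+01,  2.190000e-02, -1.238537e+02]), 'ft_force': array([-0.7052,  0.3008, -0.0147]), 'grip_width': np.float64(0.7601), 'joint_positions': array([-11.7794,  42.7775,  23.1047, 108.5923, -28.2597,  34.2705,
        -4.3035])}
[-0.01399567  0.0262111   0.05259981]
```

View pics/w9c.png

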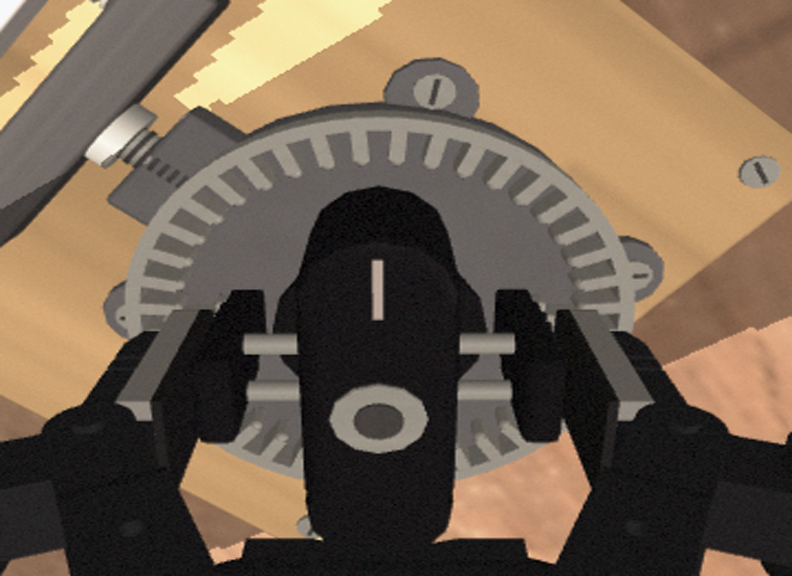

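Call:
carry_out(
  motion=[
    [[-0.0006, 0.0004, 0], [0, 0, 0]],
    [[0, 0, 0], [0, 0, 0]],
    [[0, 0, 0], [0, 0, 0]],
  ],
  jaw=0.68,
)

```text
time_s: 11.45
tcp_pos: [0.5588, -0.1002, 0.0438]
eef_rot: [-90.0, 0.0, -123.9]
ft_force: [-0.4, 0.3, 6.6]
grip_width: 0.681
```

```bash
cat >> h.py <<'E'
def pst(n=1):
    s=st();y=np.radians(s['eef_rot'][2]);z=np.array([-np.sin(y),np.cos(y),0])
    print('F along jaw dir %.2f'%(s['ft_force']@z),'torque',s['torque'].round(3),'pos-hub along jaw mm %.2f'%(1000*(s['tcp_pos']-[.5590,-.0995,0])@z));return s
E
python3 - <<'E'
from h import *
s=pst()
s,a=wshot('w10');pst()
cv2.imwrite('pics/w10c.png',cv2.resize(a[100:420,100:460,::-1],None,fx=2.2,fy=1.8,interpolation=cv2.INTER_CUBIC))
E
```

```text
{'time_s': np.float64(11.45), 'tcp_pos': array([ 0.5588, -0.1002,  0.0438]), 'eef_rot': array([-8.996050e+01,  2.580000e-02, -1.238644e+02]), 'ft_force': array([-0.3872,  0.3234,  6.5646]), 'grip_width': np.float64(0.681), 'joint_positions': array([-11.8111,  42.7303,  23.1018, 108.6852, -28.2715,  34.211 ,
        -4.3136])}
F along jaw dir -0.50 torque [0.109 0.224 0.075] pos-hub along jaw mm 0.27
{'time_s': np.float64(11.5), 'tcp_pos': array([ 0.5589, -0.1002,  0.0438]), 'eef_rot': array([-8.995600e+01,  2.910000e-02, -1.238662e+02]), 'ft_force': array([-1.1242,  0.8204,  7.0155]), 'grip_width': np.float64(0.6837), 'joint_positions': array([-11.8128,  42.728 ,  23.1043, 108.684 , -28.2755,  34.2102,
        -4.312 ])}
F along jaw dir -1.39 torque [0.101 0.17  0.03 ] pos-hub along jaw mm 0.30
```

View pics/w10c.png

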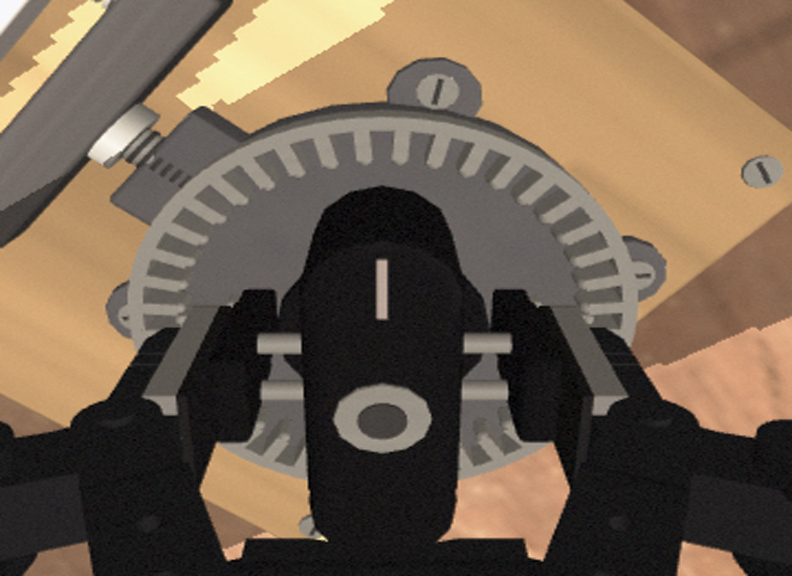

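Call:
carry_out(
  motion=[
    [[-0.0003, 0.0002, 0], [0, 0, 0]],
    [[0, 0, 0], [0, 0, 0]],
    [[0, 0, 0], [0, 0, 0]],
  ],
  jaw=0.6,
)

```text
time_s: 11.88
tcp_pos: [0.559, -0.1002, 0.0442]
eef_rot: [-89.9, 0.1, -123.9]
ft_force: [-1.3, 0.2, 13.5]
grip_width: 0.602
```

Run:
```python
from h import *
s=pst()
s,a=wshot('w11');pst()
cv2.imwrite('pics/w11c.png',cv2.resize(a[100:420,100:460,::-1],None,fx=2.2,fy=1.8,interpolation=cv2.INTER_CUBIC))
```

```text
{'time_s': np.float64(11.875), 'tcp_pos': array([ 0.559 , -0.1002,  0.0442]), 'eef_rot': array([-8.990950e+01,  5.070000e-02, -1.238715e+02]), 'ft_force': array([-1.2604,  0.2136, 13.5109]), 'grip_width': np.float64(0.6017), 'joint_positions': array([-11.829 ,  42.6771,  23.1148, 108.7138, -28.278 ,  34.1787,
        -4.3159])}
F along jaw dir -1.17 torque [0.034 0.226 0.078] pos-hub along jaw mm 0.35
{'time_s': np.float64(11.925), 'tcp_pos': array([ 0.5589, -0.1002,  0.0442]), 'eef_rot': array([-8.991370e+01,  5.050000e-02, -1.238689e+02]), 'ft_force': array([-0.8909, -0.7639, 12.9621]), 'grip_width': np.float64(0.5993), 'joint_positions': array([-11.8324,  42.6775,  23.1153, 108.7135, -28.2789,  34.1831,
        -4.3158])}
F along jaw dir -0.31 torque [0.065 0.254 0.076] pos-hub along jaw mm 0.31
```

View pics/w11c.png

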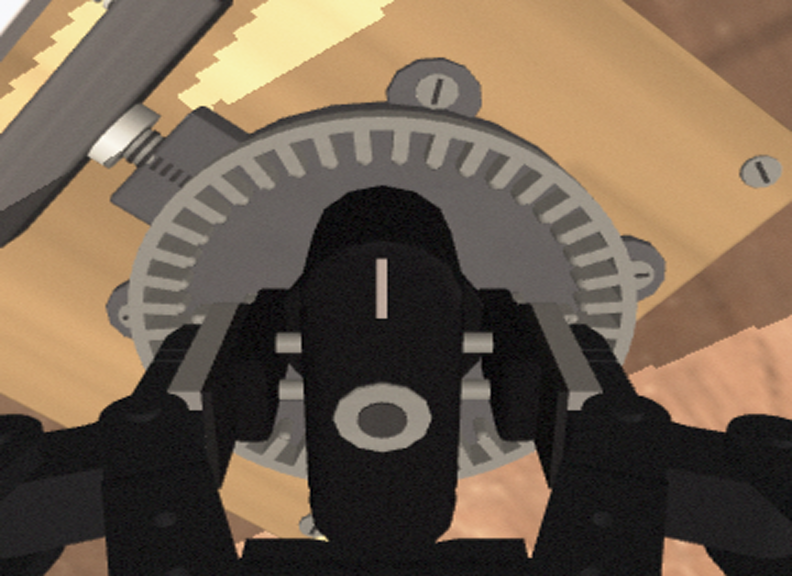

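Call:
carry_out(
  motion=[
    [[-0.0003, 0.0002, 0], [0, 0, 0]],
    [[0, 0, 0], [0, 0, 0]],
  ],
  jaw=0.58,
)

```text
time_s: 12.18
tcp_pos: [0.5588, -0.1001, 0.0444]
eef_rot: [-89.9, 0.1, -123.9]
ft_force: [-1.3, -0.2, 15.7]
grip_width: 0.583
```

Run:
```python
from h import *
s=pst()
s,a=wshot('w12');pst()
cv2.imwrite('pics/w12c.png',cv2.resize(a[220:330,180:380,::-1],None,fx=4,fy=4,interpolation=cv2.INTER_CUBIC))
```

```text
{'time_s': np.float64(12.175), 'tcp_pos': array([ 0.5588, -0.1001,  0.0444]), 'eef_rot': array([-8.988440e+01,  5.820000e-02, -1.238716e+02]), 'ft_force': array([-1.2943, -0.1897, 15.6921]), 'grip_width': np.float64(0.5829), 'joint_positions': array([-11.8493,  42.6437,  23.1189, 108.7533, -28.2798,  34.1453,
        -4.3213])}
F along jaw dir -0.97 torque [-0.006  0.185  0.031] pos-hub along jaw mm 0.20
{'time_s': np.float64(12.225), 'tcp_pos': array([ 0.5588, -0.1001,  0.0444]), 'eef_rot': array([-8.988610e+01,  5.940000e-02, -1.238781e+02]), 'ft_force': array([-0.1401, -0.6509, 16.4154]), 'grip_width': np.float64(0.5804), 'joint_positions': array([-11.8488,  42.6433,  23.1212, 108.7542, -28.2844,  34.1474,
        -4.3216])}
F along jaw dir 0.25 torque [-0.062  0.254 -0.044] pos-hub along jaw mm 0.19
```

View pics/w12c.png

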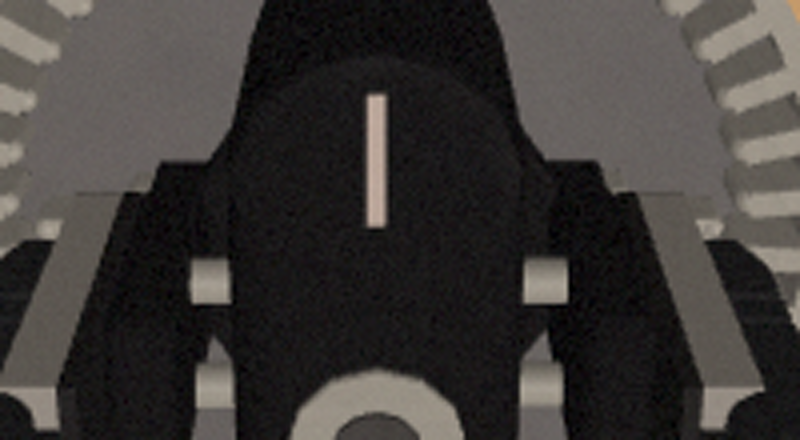

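Call:
carry_out(
  motion=[
    [[0, 0.0006, 0], [0, 0, 0]],
    [[0, 0, 0], [0, 0, 0]],
  ],
  jaw=0.573,
)

```text
time_s: 12.48
tcp_pos: [0.5588, -0.0999, 0.0444]
eef_rot: [-89.9, 0.0, -123.9]
ft_force: [-1.7, -2.7, 16.2]
grip_width: 0.575
```

Call:
carry_out(
  motion=[
    [[0, 0, 0], [0, 0, -0.05]],
    [[0, 0, 0], [0, 0, -0.05]],
    [[0, 0, 0], [0, 0, 0]],
  ],
)

```text
time_s: 12.85
tcp_pos: [0.5588, -0.0999, 0.0445]
eef_rot: [-89.9, 0.0, -129.7]
ft_force: [-2.0, -2.1, 18.1]
grip_width: 0.574
```

Run:
```python
from h import *
s=pst()
s,a=wshot('w13');pst()
cv2.imwrite('pics/w13c.png',cv2.resize(a[160:360,130:430,::-1],None,fx=2.6,fy=2.6,interpolation=cv2.INTER_CUBIC))
```

```text
{'time_s': np.float64(12.85), 'tcp_pos': array([ 0.5588, -0.0999,  0.0445]), 'eef_rot': array([-8.9871e+01,  4.6500e-02, -1.2967e+02]), 'ft_force': array([-1.9832, -2.1019, 18.0871]), 'grip_width': np.float64(0.5742), 'joint_positions': array([-12.9031,  42.9958,  24.6551, 108.8239, -30.0683,  34.5174,
        -8.5528])}
F along jaw dir -0.18 torque [-0.507  0.475 -0.018] pos-hub along jaw mm 0.10
{'time_s': np.float64(12.9), 'tcp_pos': array([ 0.5588, -0.0999,  0.0445]), 'eef_rot': array([-8.987170e+01,  4.780000e-02, -1.296357e+02]), 'ft_force': array([-2.1301, -3.1144, 19.3553]), 'grip_width': np.float64(0.5805), 'joint_positions': array([-12.8936,  42.9922,  24.6442, 108.8244, -30.0575,  34.5149,
        -8.5257])}
F along jaw dir 0.35 torque [-0.48   0.479 -0.047] pos-hub along jaw mm 0.10
```

View pics/w13c.png

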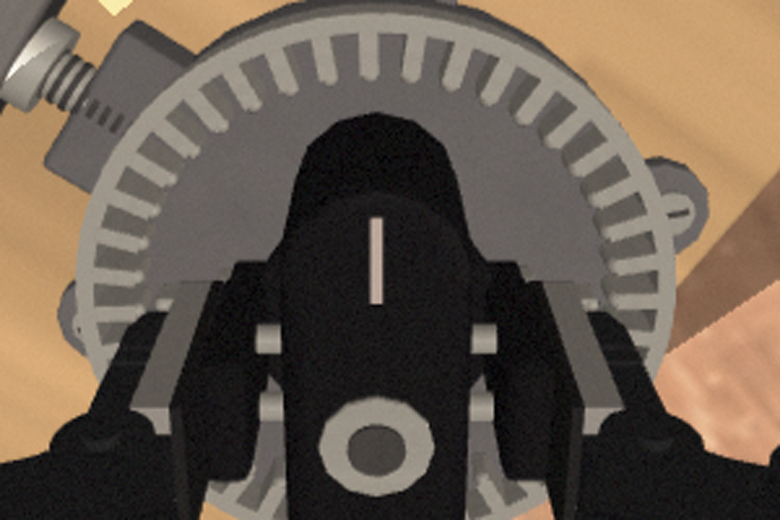

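Call:
carry_out(
  motion=[
    [[0, 0, 0], [0, 0, -0.08]],
    [[0, 0, 0], [0, 0, -0.08]],
    [[0, 0, 0], [0, 0, -0.08]],
    [[0, 0, 0], [0, 0, -0.08]],
    [[0, 0, 0], [0, 0, -0.08]],
  ],
)

```text
time_s: 13.52
tcp_pos: [0.5587, -0.0998, 0.0444]
eef_rot: [-89.9, 0.1, -152.7]
ft_force: [-1.7, -1.9, 18.0]
grip_width: 0.577
```

Call:
carry_out(
  motion=[
    [[0, 0, 0], [0, 0, -0.05]],
    [[0, 0, 0], [0, 0, 0]],
    [[0, 0, 0], [0, 0, 0]],
  ],
)

```text
time_s: 13.9
tcp_pos: [0.5587, -0.0998, 0.0444]
eef_rot: [-89.9, 0.1, -155.4]
ft_force: [-2.3, -1.7, 18.8]
grip_width: 0.573
```

Run:
```python
from h import *
s=pst()
s,a=wshot('w14');pst()
cv2.imwrite('pics/w14.png',cv2.resize(a[:,:,::-1],None,fx=1.4,fy=1.4,interpolation=cv2.INTER_CUBIC))
```

```text
{'time_s': np.float64(13.9), 'tcp_pos': array([ 0.5587, -0.0998,  0.0444]), 'eef_rot': array([-8.991980e+01,  9.220000e-02, -1.554052e+02]), 'ft_force': array([-2.3149, -1.7335, 18.8155]), 'grip_width': np.float64(0.573), 'joint_positions': array([-17.1699,  44.8732,  31.2621, 109.0483, -37.816 ,  36.6262,
       -27.4255])}
F along jaw dir 0.61 torque [-0.323  0.578 -0.017] pos-hub along jaw mm 0.17
{'time_s': np.float64(13.95), 'tcp_pos': array([ 0.5587, -0.0998,  0.0444]), 'eef_rot': array([-8.992200e+01,  9.620000e-02, -1.554024e+02]), 'ft_force': array([-3.0265, -1.1459, 17.5459]), 'grip_width': np.float64(0.5725), 'joint_positions': array([-17.1693,  44.8709,  31.2591, 109.0467, -37.817 ,  36.6272,
       -27.424 ])}
F along jaw dir -0.22 torque [-0.405  0.483  0.025] pos-hub along jaw mm 0.15
```

View pics/w14.png

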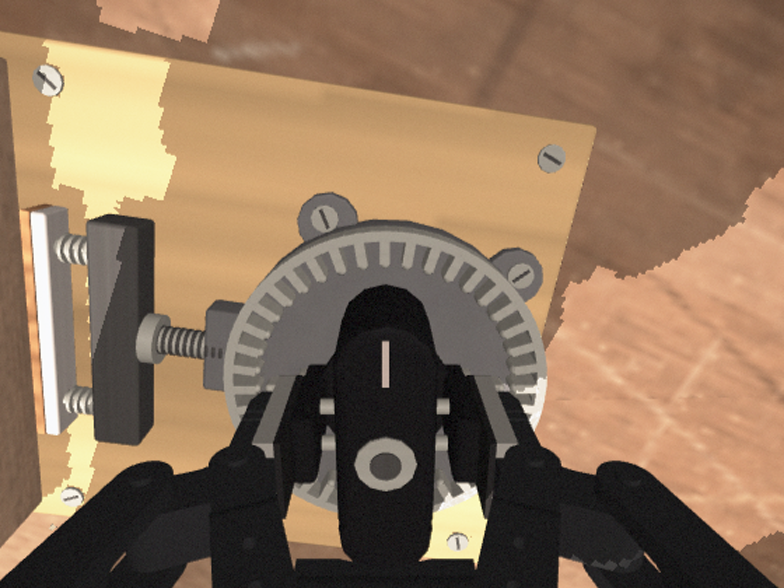

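Call:
carry_out(
  motion=[
    [[0, 0, 0], [0, 0, -0.05]],
    [[0, 0, 0], [0, 0, -0.03]],
    [[0, 0, 0], [0, 0, 0]],
    [[0, 0, 0], [0, 0, 0]],
  ],
)

```text
time_s: 14.45
tcp_pos: [0.5587, -0.0998, 0.0444]
eef_rot: [-89.9, 0.1, -160.0]
ft_force: [-2.6, -1.1, 18.3]
grip_width: 0.576
```

Run:
```python
from h import *
s=pst()
s,a=wshot('w15');pst()
cv2.imwrite('pics/w15.png',cv2.resize(a[:,:,::-1],None,fx=1.4,fy=1.4,interpolation=cv2.INTER_CUBIC))
```

```text
{'time_s': np.float64(14.45), 'tcp_pos': array([ 0.5587, -0.0998,  0.0444]), 'eef_rot': array([-8.992840e+01,  1.030000e-01, -1.599865e+02]), 'ft_force': array([-2.608 , -1.1263, 18.3052]), 'grip_width': np.float64(0.5756), 'joint_positions': array([-17.8992,  45.2529,  32.4234, 109.0832, -39.1428,  37.0679,
       -30.843 ])}
F along jaw dir 0.17 torque [-0.291  0.547  0.003] pos-hub along jaw mm 0.20
{'time_s': np.float64(14.5), 'tcp_pos': array([ 0.5587, -0.0998,  0.0444]), 'eef_rot': array([-8.992990e+01,  1.040000e-01, -1.599854e+02]), 'ft_force': array([-2.4526, -1.2938, 18.2132]), 'grip_width': np.float64(0.5778), 'joint_positions': array([-17.8981,  45.2526,  32.4204, 109.0838, -39.1436,  37.0666,
       -30.8421])}
F along jaw dir 0.38 torque [-0.34   0.576 -0.042] pos-hub along jaw mm 0.19
```

View pics/w15.png

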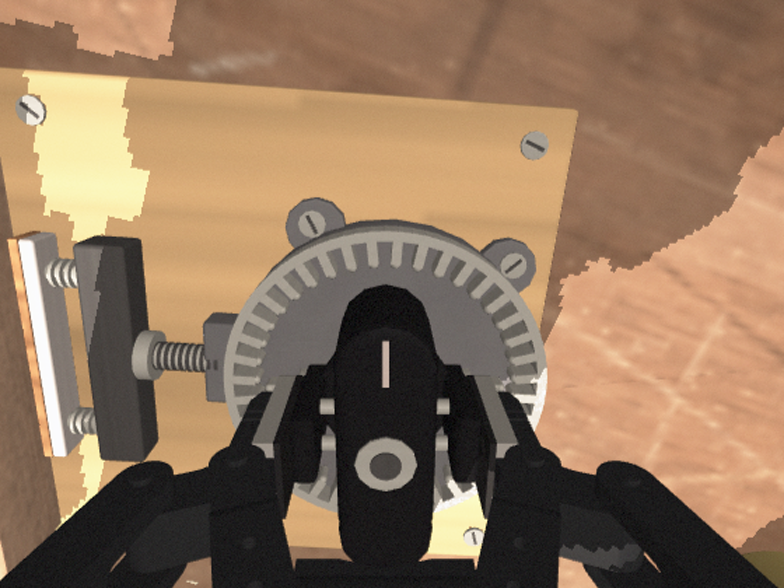

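Run:
```python
from h import *
s,a=wload('w15')
cv2.imwrite('pics/w15c.png',cv2.resize(a[40:410,0:120,::-1],None,fx=5,fy=1.6,interpolation=cv2.INTER_CUBIC))
```

```text
(no output)
```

View pics/w15c.png

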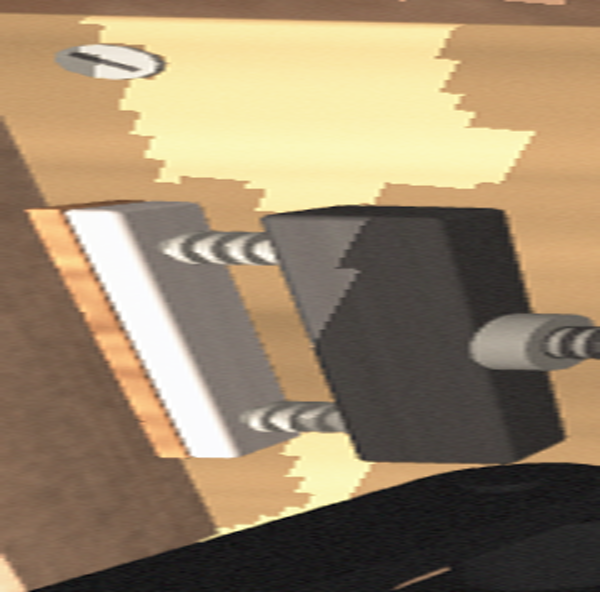

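Run:
```python
from h import *
s,a=wload('w15')
c=lambda L:[(x/5,y/1.6+40) for x,y in L]
yb=np.array([-np.sin(np.radians(16.2)),np.cos(np.radians(16.2))])
O=np.array([.559,-.0995])
f=lambda L,z:((ray('wrist',c(L),z,s)[:,:2]-O)@yb*1000-70).round(1)
print('bar face',f([(0,118),(215,530)],.018),'cork',f([(27,210),(160,457)],.032), f([(0,545),(22,592)],.049))
```

```text
bar face [58.2 58.4] cork [50. 50.] [57.3 58.3]
```

Call:
carry_out(
  motion=[
    [[0, 0, 0], [0, 0, -0.07]],
    [[0, 0, 0], [0, 0, -0.07]],
    [[0, 0, 0], [0, 0, -0.07]],
    [[0, 0, 0], [0, 0, 0]],
    [[0, 0, 0], [0, 0, 0]],
  ],
)

```text
time_s: 15.12
tcp_pos: [0.5587, -0.0997, 0.0444]
eef_rot: [-90.0, 0.1, -172.0]
ft_force: [-2.5, -1.4, 18.4]
grip_width: 0.576
```

Run:
```python
from h import *
s=pst()
s,a=wshot('w16');pst()
cv2.imwrite('pics/w16c.png',cv2.resize(a[40:410,0:160,::-1],None,fx=4,fy=1.6,interpolation=cv2.INTER_CUBIC))
```

```text
{'time_s': np.float64(15.125), 'tcp_pos': array([ 0.5587, -0.0997,  0.0444]), 'eef_rot': array([-8.99563e+01,  1.14700e-01, -1.72015e+02]), 'ft_force': array([-2.4951, -1.3816, 18.4264]), 'grip_width': np.float64(0.5755), 'joint_positions': array([-19.7782,  46.3279,  35.4592, 109.1753, -42.5473,  38.3313,
       -39.9075])}
F along jaw dir 1.02 torque [-0.223  0.534  0.   ] pos-hub along jaw mm 0.20
{'time_s': np.float64(15.175), 'tcp_pos': array([ 0.5587, -0.0997,  0.0444]), 'eef_rot': array([-8.995880e+01,  1.160000e-01, -1.720147e+02]), 'ft_force': array([-1.8345, -1.2308, 18.2166]), 'grip_width': np.float64(0.5773), 'joint_positions': array([-19.7765,  46.3276,  35.4561, 109.1738, -42.5482,  38.3317,
       -39.9075])}
F along jaw dir 0.96 torque [-0.295  0.428 -0.016] pos-hub along jaw mm 0.18
```

View pics/w16c.png

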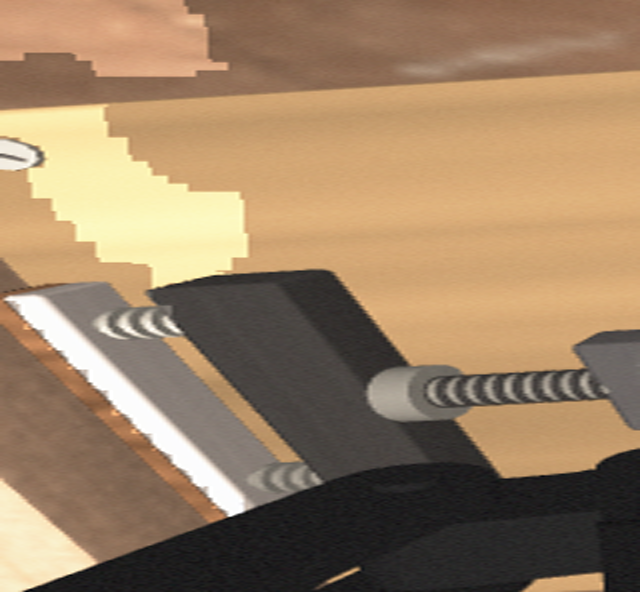

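View pics/w16.png

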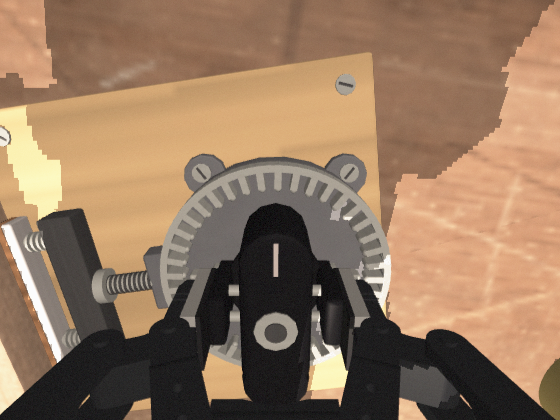

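Call:
carry_out(
  motion=[
    [[0, 0, 0], [0, 0, -0.05]],
    [[0, 0, 0], [0, 0, -0.04]],
    [[0, 0, 0], [0, 0, 0]],
    [[0, 0, 0], [0, 0, 0]],
  ],
)

```text
time_s: 15.68
tcp_pos: [0.5587, -0.0997, 0.0444]
eef_rot: [-90.0, 0.1, -177.2]
ft_force: [-2.2, -1.2, 18.1]
grip_width: 0.573
```

Run:
```python
from h import *
s=pst()
s,a=wshot('w17');pst()
cv2.imwrite('pics/w17c.png',cv2.resize(a[40:410,0:160,::-1],None,fx=4,fy=1.6,interpolation=cv2.INTER_CUBIC))
```

```text
{'time_s': np.float64(15.675), 'tcp_pos': array([ 0.5587, -0.0997,  0.0444]), 'eef_rot': array([-8.99707e+01,  1.23600e-01, -1.77171e+02]), 'ft_force': array([-2.2176, -1.1576, 18.089 ]), 'grip_width': np.float64(0.5731), 'joint_positions': array([-20.5551,  46.8147,  36.7417, 109.2102, -43.9625,  38.9123,
       -43.8403])}
F along jaw dir 1.05 torque [-0.208  0.462 -0.006] pos-hub along jaw mm 0.19
{'time_s': np.float64(15.725), 'tcp_pos': array([ 0.5587, -0.0997,  0.0444]), 'eef_rot': array([-8.996860e+01,  1.236000e-01, -1.771707e+02]), 'ft_force': array([-2.5643, -1.0561, 17.9196]), 'grip_width': np.float64(0.5757), 'joint_positions': array([-20.5535,  46.8159,  36.7414, 109.2094, -43.961 ,  38.9107,
       -43.8401])}
F along jaw dir 0.93 torque [-0.214  0.415 -0.009] pos-hub along jaw mm 0.22
```

View pics/w17c.png

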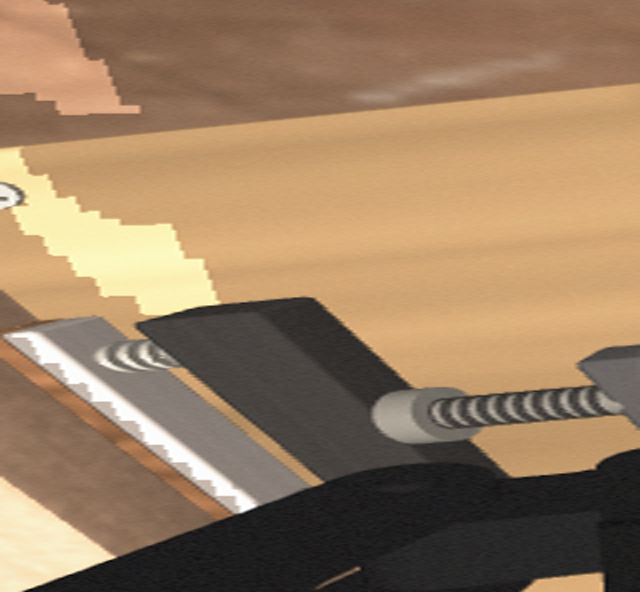

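Call:
carry_out(
  motion=[
    [[0, 0, 0], [0, 0, -0.04]],
    [[0, 0, 0], [0, 0, 0]],
    [[0, 0, 0], [0, 0, 0]],
  ],
)

```text
time_s: 16.1
tcp_pos: [0.5587, -0.0997, 0.0444]
eef_rot: [-90.0, 0.1, -179.5]
ft_force: [-1.8, -0.9, 18.3]
grip_width: 0.573
```

Run:
```python
from h import *
s=pst()
```

```text
{'time_s': np.float64(16.1), 'tcp_pos': array([ 0.5587, -0.0997,  0.0444]), 'eef_rot': array([-8.997620e+01,  1.215000e-01, -1.794624e+02]), 'ft_force': array([-1.8041, -0.9327, 18.2612]), 'grip_width': np.float64(0.573), 'joint_positions': array([-20.8945,  47.0417,  37.3063, 109.2267, -44.5825,  39.1765,
       -45.5977])}
F along jaw dir 0.92 torque [-0.265  0.418  0.034] pos-hub along jaw mm 0.19
```

Call:
carry_out(
  motion=[
    [[0, 0, 0], [0, 0, -0.04]],
    [[0, 0, 0], [0, 0, 0]],
    [[0, 0, 0], [0, 0, 0]],
  ],
)

```text
time_s: 16.48
tcp_pos: [0.5587, -0.0997, 0.0444]
eef_rot: [-90.0, 0.1, 178.3]
ft_force: [-2.2, -0.7, 17.9]
grip_width: 0.58
```

Run:
```python
from h import *
s=pst()
s,a=wshot('w18');pst()
cv2.imwrite('pics/w18c.png',cv2.resize(a[40:410,0:160,::-1],None,fx=4,fy=1.6,interpolation=cv2.INTER_CUBIC))
```

```text
{'time_s': np.float64(16.475), 'tcp_pos': array([ 0.5587, -0.0997,  0.0444]), 'eef_rot': array([-8.99795e+01,  1.22000e-01,  1.78255e+02]), 'ft_force': array([-2.1837, -0.6747, 17.9255]), 'grip_width': np.float64(0.5799), 'joint_positions': array([-21.2335,  47.2661,  37.8735, 109.2437, -45.1921,  39.447 ,
       -47.3554])}
F along jaw dir 0.74 torque [-0.271  0.41   0.093] pos-hub along jaw mm 0.20
{'time_s': np.float64(16.525), 'tcp_pos': array([ 0.5588, -0.0997,  0.0444]), 'eef_rot': array([-8.997880e+01,  1.261000e-01,  1.782537e+02]), 'ft_force': array([-1.4535, -0.4145, 18.3993]), 'grip_width': np.float64(0.5765), 'joint_positions': array([-21.2323,  47.2654,  37.8739, 109.2409, -45.1923,  39.446 ,
       -47.3563])}
F along jaw dir 0.46 torque [-0.24   0.451  0.064] pos-hub along jaw mm 0.22
```

View pics/w18c.png

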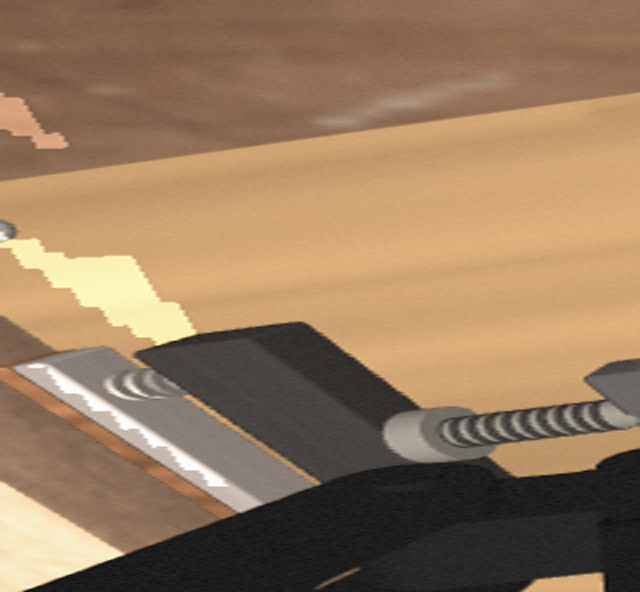

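Call:
carry_out(
  motion=[
    [[0, 0, 0], [0, 0, -0.04]],
    [[0, 0, 0], [0, 0, 0]],
    [[0, 0, 0], [0, 0, 0]],
  ],
)

```text
time_s: 16.9
tcp_pos: [0.5588, -0.0997, 0.0444]
eef_rot: [-90.0, 0.1, 176.0]
ft_force: [-1.6, -1.0, 18.1]
grip_width: 0.577
```

Run:
```python
from h import *
s=pst();cams.camera('side');pst()
```

```text
{'time_s': np.float64(16.9), 'tcp_pos': array([ 0.5588, -0.0997,  0.0444]), 'eef_rot': array([-8.99839e+01,  1.26900e-01,  1.75967e+02]), 'ft_force': array([-1.6079, -0.9604, 18.0621]), 'grip_width': np.float64(0.5774), 'joint_positions': array([-21.5676,  47.4965,  38.437 , 109.255 , -45.8002,  39.7211,
       -49.1232])}
F along jaw dir 1.07 torque [-0.199  0.391  0.067] pos-hub along jaw mm 0.21
{'time_s': np.float64(16.95), 'tcp_pos': array([ 0.5588, -0.0997,  0.0444]), 'eef_rot': array([-8.998410e+01,  1.291000e-01,  1.759661e+02]), 'ft_force': array([-2.4   , -1.2494, 17.535 ]), 'grip_width': np.float64(0.5754), 'joint_positions': array([-21.5658,  47.4941,  38.4371, 109.2555, -45.7996,  39.7203,
       -49.1225])}
F along jaw dir 1.42 torque [-0.205  0.405  0.044] pos-hub along jaw mm 0.22
```

Call:
carry_out(
  motion=[
    [[0, 0, 0], [0, 0, -0.04]],
    [[0, 0, 0], [0, 0, 0]],
    [[0, 0, 0], [0, 0, 0]],
  ],
)

```text
time_s: 17.32
tcp_pos: [0.5587, -0.0997, 0.0444]
eef_rot: [-90.0, 0.1, 173.7]
ft_force: [-1.7, -0.5, 19.2]
grip_width: 0.578
```

Run:
```python
from h import *
s=pst()
s,a=wshot('w19');pst()
cv2.imwrite('pics/w19c.png',cv2.resize(a[40:410,0:160,::-1],None,fx=4,fy=1.6,interpolation=cv2.INTER_CUBIC))
```

```text
{'time_s': np.float64(17.325), 'tcp_pos': array([ 0.5587, -0.0997,  0.0444]), 'eef_rot': array([-8.998720e+01,  1.264000e-01,  1.736717e+02]), 'ft_force': array([-1.7248, -0.5238, 19.1701]), 'grip_width': np.float64(0.5776), 'joint_positions': array([-21.8993,  47.7295,  39.    , 109.2737, -46.4022,  39.999 ,
       -50.901 ])}
F along jaw dir 0.71 torque [-0.206  0.384  0.188] pos-hub along jaw mm 0.23
{'time_s': np.float64(17.375), 'tcp_pos': array([ 0.5588, -0.0997,  0.0444]), 'eef_rot': array([-8.998990e+01,  1.277000e-01,  1.736804e+02]), 'ft_force': array([-1.8949, -0.4754, 18.5158]), 'grip_width': np.float64(0.5778), 'joint_positions': array([-21.9   ,  47.729 ,  38.9987, 109.2701, -46.4023,  40.0015,
       -50.8954])}
F along jaw dir 0.68 torque [-0.228  0.402  0.169] pos-hub along jaw mm 0.19
```

View pics/w19c.png

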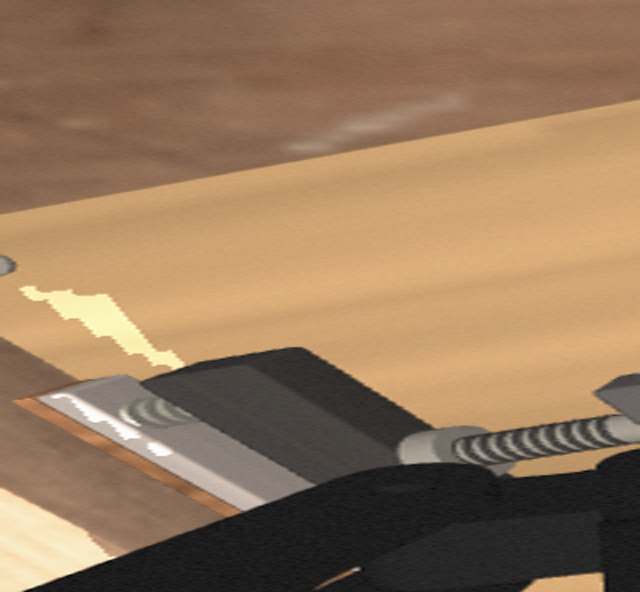

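```bash
cat >> h.py <<'E'
def avg(n=10):
    T=[];W=[]
    for i in range(n):
        s=ctrl.read_state();T.append(s['torque'][2]);W.append(s['eef_rot'][2]);cams.camera('side')
    th=np.radians((-123.87-np.mean(W))%360);print('t %.2f theta %.4f (n=%.2f) tz %.3f +- %.3f'%(s['time_s'],th,th/.15708,np.mean(T),np.std(T)/n**.5))
E
python3 - <<'E'
from h import *
avg()
E
```

```text
t 17.82 theta 1.0900 (n=6.94) tz 0.151 +- 0.009
```

Call:
carry_out(
  motion=[
    [[0, 0, 0], [0, 0, -0.04]],
    [[0, 0, 0], [0, 0, 0]],
    [[0, 0, 0], [0, 0, 0]],
  ],
)

```text
time_s: 18.25
tcp_pos: [0.5588, -0.0997, 0.0444]
eef_rot: [-90.0, 0.1, 171.4]
ft_force: [-1.9, -0.9, 18.0]
grip_width: 0.575
```

Run:
```python
from h import *
avg()
```

```text
t 18.70 theta 1.1300 (n=7.19) tz 0.169 +- 0.007
```

Call:
carry_out(
  motion=[
    [[0, 0, 0], [0, 0, -0.03]],
    [[0, 0, 0], [0, 0, -0.03]],
    [[0, 0, 0], [0, 0, 0]],
    [[0, 0, 0], [0, 0, 0]],
  ],
)

```text
time_s: 19.25
tcp_pos: [0.5588, -0.0997, 0.0444]
eef_rot: [-90.0, 0.1, 168.0]
ft_force: [-0.6, -0.7, 16.4]
grip_width: 0.575
```

Run:
```python
from h import *
avg()
```

```text
t 19.70 theta 1.1899 (n=7.58) tz 0.213 +- 0.007
```

Call:
carry_out(
  motion=[
    [[0, 0, 0], [0, 0, -0.03]],
    [[0, 0, 0], [0, 0, -0.04]],
    [[0, 0, 0], [0, 0, 0]],
    [[0, 0, 0], [0, 0, 0]],
  ],
)

```text
time_s: 20.25
tcp_pos: [0.5588, -0.0996, 0.0444]
eef_rot: [-90.0, 0.1, 163.9]
ft_force: [-1.2, -1.1, 17.9]
grip_width: 0.573
```

Run:
```python
from h import *
avg();pst()
s,a=wshot('w20')
cv2.imwrite('pics/w20.png',cv2.resize(a[:,:,::-1],None,fx=1.4,fy=1.4,interpolation=cv2.INTER_CUBIC))
```

```text
t 20.70 theta 1.2598 (n=8.02) tz 0.269 +- 0.009
{'time_s': np.float64(20.75), 'tcp_pos': array([ 0.5588, -0.0997,  0.0444]), 'eef_rot': array([-9.000740e+01,  1.336000e-01,  1.639472e+02]), 'ft_force': array([-1.3432, -0.5222, 16.6756]), 'grip_width': np.float64(0.5745), 'joint_positions': array([-23.2648,  48.755 ,  41.3561, 109.333 , -48.8931,  41.2283,
       -58.5067])}
F along jaw dir 0.87 torque [-0.229  0.289  0.272] pos-hub along jaw mm 0.24
```

View pics/w20.png

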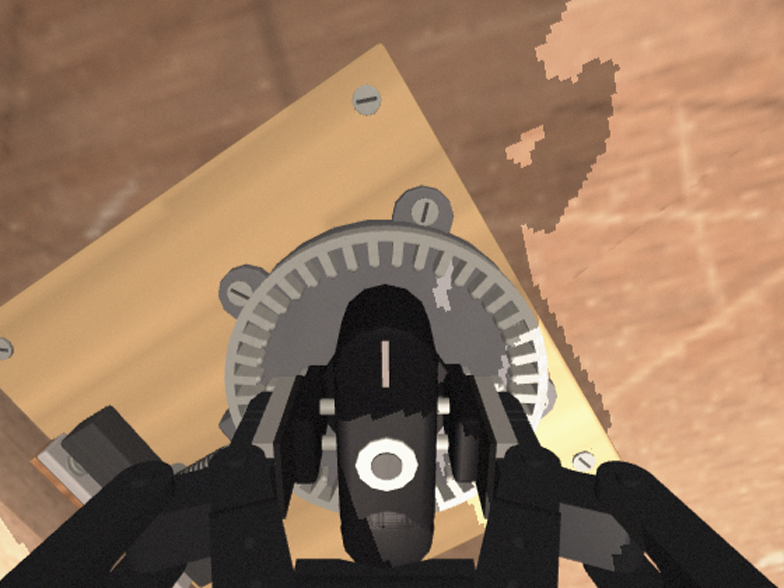

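Call:
carry_out(
  motion=[
    [[0, 0, 0], [0, 0, -0.03]],
    [[0, 0, 0], [0, 0, 0]],
    [[0, 0, 0], [0, 0, 0]],
  ],
)

```text
time_s: 21.18
tcp_pos: [0.5588, -0.0997, 0.0444]
eef_rot: [-90.0, 0.1, 162.2]
ft_force: [-1.0, -0.8, 16.8]
grip_width: 0.575
```

Call:
carry_out(
  motion=[
    [[0, 0, 0], [0, 0, 0]],
    [[0, 0, 0], [0, 0, 0]],
    [[0, 0, 0], [0, 0, 0]],
  ],
  jaw=0.68,
)

```text
time_s: 21.55
tcp_pos: [0.5583, -0.0993, 0.0435]
eef_rot: [-90.0, 0.1, 162.2]
ft_force: [4.1, -1.8, 1.5]
grip_width: 0.68
```

Run:
```python
from h import *
avg(6);pst()
s,a=wshot('w21')
cv2.imwrite('pics/w21.png',cv2.resize(a[:,:,::-1],None,fx=1.4,fy=1.4,interpolation=cv2.INTER_CUBIC))
```

```text
t 21.80 theta 1.2899 (n=8.21) tz 0.309 +- 0.007
{'time_s': np.float64(21.85), 'tcp_pos': array([ 0.5583, -0.0994,  0.0434]), 'eef_rot': array([-8.999300e+01,  4.750000e-02,  1.622232e+02]), 'ft_force': array([ 5.3109, -2.9929,  2.9312]), 'grip_width': np.float64(0.6777), 'joint_positions': array([-23.4934,  49.0229,  41.7065, 109.3692, -49.3485,  41.4327,
       -59.8693])}
F along jaw dir 1.23 torque [-0.586 -0.95   0.369] pos-hub along jaw mm 0.09
```

View pics/w21.png

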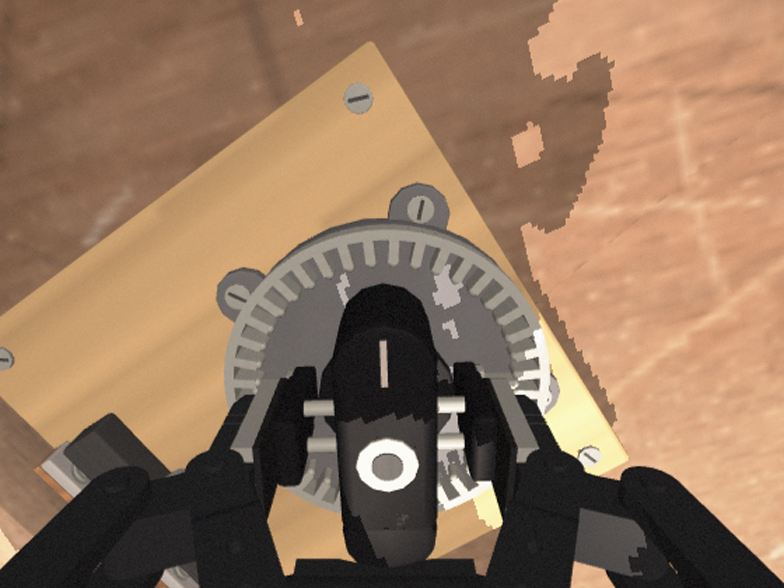

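Call:
carry_out(
  motion=[
    [[0, 0, 0], [0, 0, 0.03]],
    [[0, 0, 0], [0, 0, 0]],
    [[0, 0, 0], [0, 0, 0]],
  ],
  jaw=0.82,
)

```text
time_s: 22.28
tcp_pos: [0.5577, -0.099, 0.0432]
eef_rot: [-90.0, -0.0, 163.9]
ft_force: [0.1, 0.3, 0.1]
grip_width: 0.821
```

Call:
carry_out(
  motion=[
    [[0, 0, 0.02], [0, 0, 0]],
    [[0, 0, 0.05], [0, 0, 0]],
    [[0, 0, 0.06], [0, 0, 0]],
    [[0, 0, 0], [0, 0, 0]],
    [[0, 0, 0], [0, 0, 0]],
  ],
)

```text
time_s: 22.9
tcp_pos: [0.5578, -0.0988, 0.1738]
eef_rot: [-90.0, 0.0, 164.0]
ft_force: [-0.9, 0.8, -0.6]
grip_width: 0.822
```

Run:
```python
from h import *
pst()
s,a=wshot('w22')
cv2.imwrite('pics/w22.png',cv2.resize(a[:,:,::-1],None,fx=1.4,fy=1.4,interpolation=cv2.INTER_CUBIC))
a=cams.camera('top');cv2.imwrite("pics/top2.png",cv2.resize(a[120:290,140:400,::-1],None,fx=3,fy=3,interpolation=cv2.INTER_CUBIC))
```

```text
{'time_s': np.float64(22.9), 'tcp_pos': array([ 0.5578, -0.0988,  0.1738]), 'eef_rot': array([-9.003900e+01,  1.740000e-02,  1.639545e+02]), 'ft_force': array([-0.8523,  0.754 , -0.6156]), 'grip_width': np.float64(0.8215), 'joint_positions': array([-30.0403,  39.6347,  52.2884, 105.6507, -38.4691,  54.3039,
       -66.3379])}
F along jaw dir -0.49 torque [ 0.004  0.007 -0.007] pos-hub along jaw mm -0.35
```

View pics/w22.png

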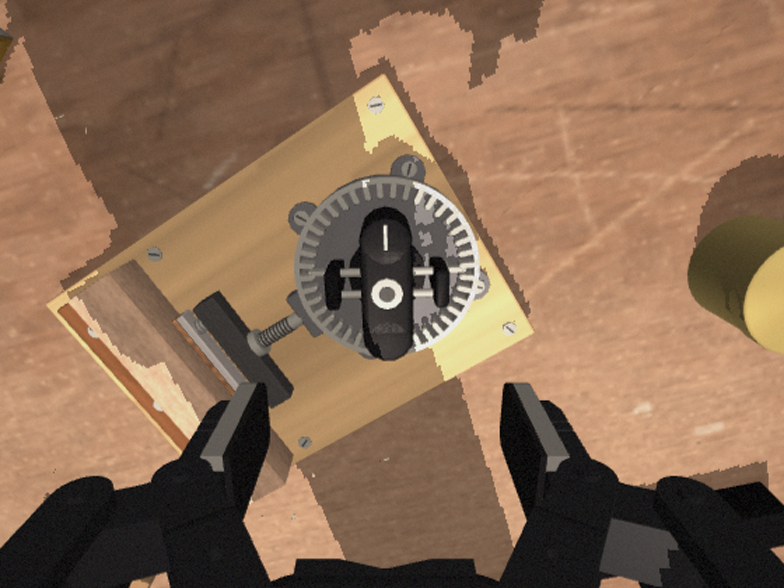

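View pics/top2.png

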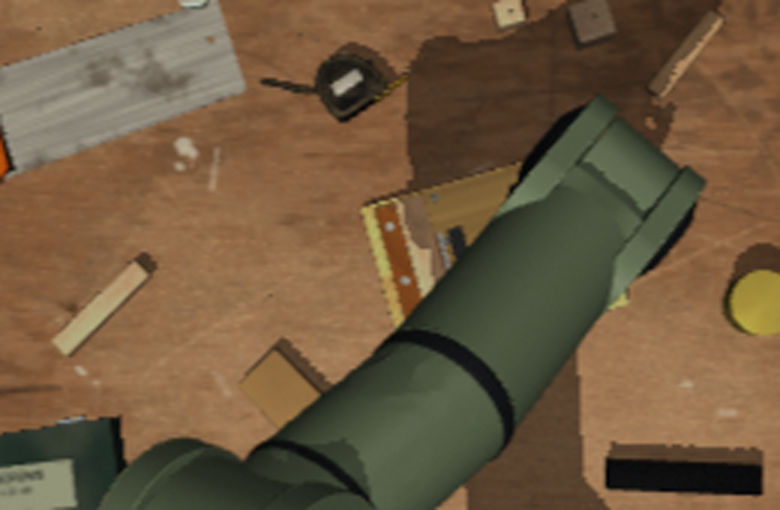

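Run:
```python
from h import *
s,a=wload('w22')
cv2.imwrite('pics/w22c.png',cv2.resize(a[140:260,210:345,::-1],None,fx=5.5,fy=4.8,interpolation=cv2.INTER_CUBIC))
cv2.imwrite('pics/w22d.png',cv2.resize(a[170:360,20:220,::-1],None,fx=3.6,fy=3,interpolation=cv2.INTER_CUBIC))
```

```text
(no output)
```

View pics/w22c.png

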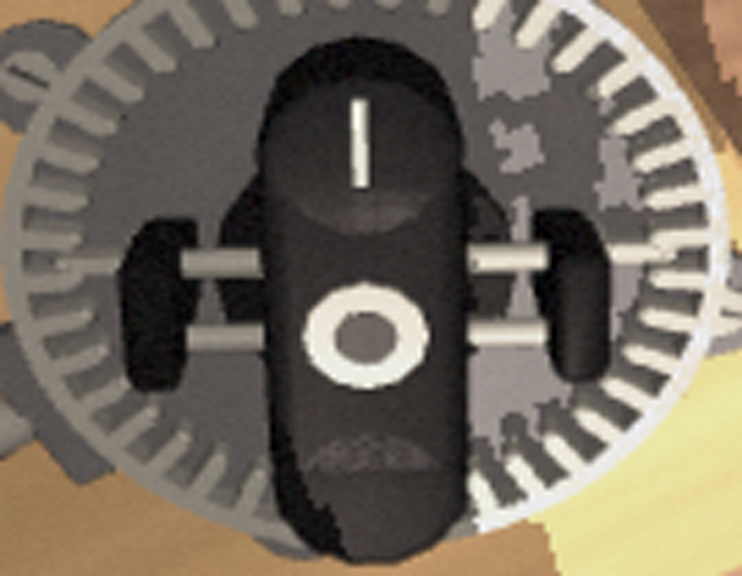

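View pics/w22d.png

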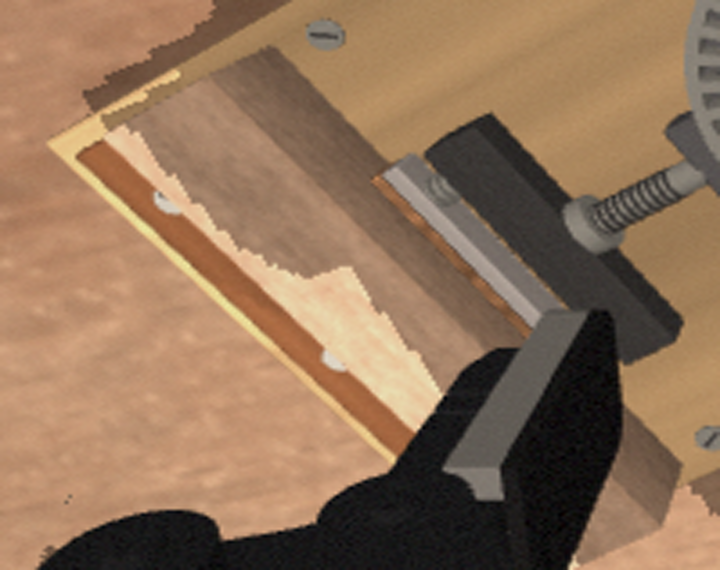

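Run:
```python
from h import *
print(ctrl.hand_in());st()
```

```text
the job is handed in; nothing more can be done
None
the job is handed in; nothing more can be done
```

I laid the bar in the clamping board against the fence and clamped it with the knob at an estimated 13–14 N. I then handed the job in at about 23 s, well inside the 72 s limit. The hand-in itself reports no verdict.

- **Placing the bar:** The bar I took was the larger light one, at top-view pixel (216, 216). I set it down between jaw and fence and pressed it on the fence with about 11 N. Its near end lined up with the fence's near end in the wrist view. I did not measure its centring again after that.
- **Clamping:** I pinched both tabs to an estimated 5–6 mm of travel each. I then turned the knob clockwise to about 1.26 rad, notch 8, where the measured torque was 0.27 N m. For the release I went on to about 1.29 rad, which I put at 15–16 N and which let the knob settle back into notch 8.
- **Last checks:**
  - The tabs measured about 62 mm over their outer faces, so they are fully out.
  - The knob's mark matched notch 8.
  - The jaw was on the bar and the bar was flush on the fence.
  - The gripper was clear, about 13 cm above its gripping position.
  - The other things I could see in the last top view had not moved. The arm hid part of the board and the edge of the sander.
- **Disagreements:**
  - My first estimate of the jaw gap, from a distant view, gave contact at about 0.65 rad. Later views and the torque put it at about 1.0 rad, and I followed those.
  - The load is worked out from noisy torque readings, so I trust it to about 1–2 N.

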